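# Refit the grinder's chute cover and switch it on

### The job

The grinder's chute has been brushed out: take its steel cover plate from the counter, lay it flat on the tips of the two studs on the grinder's sloping face a little way off its place, and slide it about until its holes drop over the studs and it lies flush on the face. Then turn the latch above it round as far as it goes, so that its nose lies over the plate's upper edge, and only after that flip the toggle switch at the grinder's base fully over to on. Leave the other things on the counter where they stand.

Things in the scene. Friction and masses are not known exactly. Their poses are not given: they have to be found in the camera images.
- cover: Loose flat steel plate, 60 (x) by 90 (y) by 5 mm, about 0.2 kg, starts flat right of the grinder. Upright grip bar in its middle: 26 mm along x, 12 mm thick along y, top 37 mm above the underside. Two through holes, 11 mm diameter, at y = +34 and -34 mm, x = 0. Origin: centre of the underside; z out of the grip side. Alike after half a turn.
- studs: Two fixed studs on the grinder's face (28 deg from level), 8 mm diameter, 10 mm tall, tips bevelled 1.5 mm, at y = +34 and -34 mm. Origin: on the face between them; x up the slope, away from the robot, y left, z out of the face. Home: the cover's origin here, z on z, x on x or -x, 1.5 mm play round a stud. Face flat for x -45 to 95, y -65 to 65 mm; open chute mouth 36 x 40 mm in its middle.
- latch (a joint): Turning latch above the cover, rad; pivot at x = 50, y = 0 mm of studs, axis its z. 0 (stop) = shut: nose down the slope over the plate, tail up the slope. Positive: tail swung to the left (+y). Starts open at 1.2 to 1.6; stays where left; 1.3 N at the post turns it. Bar 12 mm wide, 4 thick, nose 27 and tail 35 mm from the pivot, underside 6.8 mm off the face: a plate not flush blocks it.
- latch_post (a point): The latch's thumb post: upright, round, black, 10 mm diameter, at the tail, 30 mm from the pivot; it stands 10 to 27 mm above the sloping face. The point is on its axis, 21 mm above the face.
- toggle (a joint): Toggle switch at the front right of the grinder's base, rad. 0 = off (bat leans to the grinder's right, -y), 0.9 = on (stop; leans left, +y); it swings in the grinder's y direction and stays where it is left (about 1 N at the tip). Starts at 0 to 0.12.
- toggle_tip (a point): Centre of the round tip of the toggle's steel bat, 9 mm thick, 40 mm from its pivot; the pivot is 42 mm above the counter, at x = -126, y = -50 mm of grinder. The tip is 78 mm above the counter, 82 mm at mid-swing.
- grinder: Cherry-red grinder, fixed, 390 mm tall. Origin: on the counter under its body; x to its back, y to its left, z up. Base 32 mm high, x -150 to 145, y -85 to 85 mm. Head from x = -78 mm back, z above 138 mm; its sloping face rises from z 180 at x -76 to z 245 at x 48 mm; hopper, 60 mm radius, on top at x = 99 mm. Spout at x = -40 mm down to z 98 mm. Studs' origin: x -36, y 0, z 201 mm.
- basket: Bystander: steel portafilter basket, 70 mm across, 27 mm tall, origin under its centre.
- cup: Bystander: white ceramic cup with a handle, 80 mm across, 65 mm tall, origin under its centre.
- tamper: Bystander: steel tamper, 57 mm across, 88 mm tall, origin under its centre.
- jug: Bystander: steel milk jug with a handle, 90 mm across, 100 mm tall, origin under its centre.
- brush: Bystander: blue silicone brush lying flat, 155 mm long, 12 mm thick, origin about its middle.
- dose_outer: Bystander: outer of two nested aluminium dosing cups, 66 mm across, 46 mm tall, origin under its centre.
- dose_inner: Bystander: inner dosing cup standing in the outer one, 58 mm across, 54 mm tall, its rim 57 mm above the counter, origin under its centre.
There are look-alikes about, which are no part of the job. Leave any green or purple look-alike of the cover alone.

How it is judged (in metres and radians):
On the way, in this order (a step that is already met when the one before it is completed fails the run):
1. the cover lies on the stud tips, touching them, at least 3 mm off its place (contact force between cover and studs above 0.2 N and z of cover in the frame of studs between 0.006 and 0.016 m and angle between the z axis of cover and the z axis of studs, either way round below 0.25 rad and (x of cover in the frame of studs above 0.003 m or x of cover in the frame of studs below -0.003 m or y of cover in the frame of studs above 0.003 m or y of cover in the frame of studs below -0.003 m)), for 0.1 s.
2. the cover's holes have dropped over both studs and it lies flush on the face (x of cover in the frame of studs between -0.0028 and 0.0028 m and y of cover in the frame of studs between -0.0028 and 0.0028 m and z of cover in the frame of studs below 0.0018 m and angle between the z axis of cover and the z axis of studs, either way round below 0.05 rad), for 0.2 s.
3. the latch is turned home over the seated cover, the switch still off (all of step 2 and value of joint latch below 0.17 rad and value of joint toggle below 0.45 rad), for 0.2 s.
4. the toggle switch is on (value of joint toggle above 0.75 rad), for 0.1 s.
At the end, for the whole second after the job is handed in: The cover is at rest over both studs: within 2.8 mm of its place along the face each way, under 1.8 mm off the face, within 3 degrees of parallel; latch within 0.17 rad of shut; toggle past 0.75 rad; bystanders upright and within 40 mm of their places (all of step 2 and value of joint latch below 0.17 rad and value of joint toggle above 0.75 rad and linear speed of cover below 0.01 m/s); the robot touches nothing.
It fails at once if a thing that is no part of the job is pushed more than 40 mm from its place (distance of any of basket, cup, tamper, jug, brush, dose_outer, dose_inner from where it was at the start of the episode above 0.04 m).
It fails at once if a thing that is no part of the job is knocked over (angle between any of basket, cup, tamper, jug, brush, dose_outer, dose_inner's own z axis and vertical above 0.6 rad).
It also fails if it takes over 58 s, if anything falls off the work surface, if the arm or the gripper's body presses on something with over 40 N, if the wrist force passes 120 N, or if a joint passes its speed limit or range.

### The arm

A 6-joint arm with a two-finger parallel gripper is mounted at the origin on the work surface. World frame = base frame: x ahead of the robot, y to its left, z up, the work surface at z = 0. Lengths are in m, angles in degrees, forces in N, time in s.
With the tool pointing down it reaches from about 0.425 to 0.95 m from the base axis. Payload 14.7 kg.
Tool frame: the origin (TCP) lies midway between the tips of the shut fingers; the grasp point (between the pads) lies 19 mm behind it; z points along the fingers, y is the direction in which the jaws open and shut (so a half turn about z gives the same grasp; the last joint's range is limited). The gripper opens to 85 mm and grips with 20 to 120 N. Pads are 22 mm wide; open, the fingers measure 114 mm over their backs; the gripper's body (76 mm by 85 mm) begins 54 mm behind the grasp point. The pads swing forward as they close: fully open they stand 13 mm farther back than shut.
Start: joints at [74.622, 27.513, 91.461, -0, 61.026, -2.67], TCP at [0.143, 0.634, 0.231] pointing down, gripper open.
Joint ranges: [-157.49, 157.49], [-46.99, 117.5], [13.45, 153.17], [-89.5, 269.5], [5.16, 153.95], [-167.48, 167.48]. Speed limits (degrees/s): [108.29, 108.29, 136.94, 172.46, 172.46, 172.46].

### API

Orientations are given as a 3x3 rotation matrix whose columns are the frame's x, y, z axes.
In Python, from workcell import manip gives the robot as it stands. The module is installed in compiled form; this text tells all that it offers.
- The arm moves only by the tool servo_tool, never from a script. Its argument "plan" is a list of rows, each an object with "travel": the shift along the tool's x, y, z in mm, a list of three; "dr": the turn, a rotation vector about the tool's x, y, z in degrees, a list of three. A call has 1 to 8 rows; each row shifts and turns the commanded pose from where the row before left it, along the tool's axes as they then stand; what a row does not reach is not made up. A row lasts 1/12 s, in which the tool goes at most 41.7 mm and 7.16 degrees, less where a joint would pass 70% of its speed; a pose out of reach is approached as far as the arm can. A call is refused whole if a number of a shift passes 41.7 or a number of a turn 7.16, either way. A call with a gripper value outside its range is refused whole. "grip" is the closure, from 0 (fully open) to 1 (shut), set as the call begins (left out, the last holds). The fingers move at their own pace and stop on an object; the grip force is fixed at half the most. Time passes only in rows, so rows that do not move let the fingers close. It gives the time, the measured TCP pose, the force and the opening at its end, in the units of the state.
- manip.get_state(): the state, without advancing time (a new reading comes with each control period).
- manip.grab_frame(name): name is "scene" or "top" or "wrist"; returns a dict with "img" (384x512x3 uint8, red, green, blue), "depth" (384x512 float32, m along the optical axis (not along the pixel's ray), 0 where there is no reading), "mtx" (3x3 intrinsics, pixels), "k1" (the pictures are not rectified: a ray, as slopes to the right and down, at radius r is drawn at 1 + k1 r^2 times it, then the intrinsics apply), "extrinsics" (4x4, takes a point from camera to world coordinates). Camera axes: x right, y up, looking along -z (the intrinsics and any distortion apply to the point x, -y, -z); pixel columns grow to the right and rows downward; lengths in m; the calibration is good to about 2 mm. A picture is of the moment at which its call begins.
- manip.hand_in(): hands the job in, once; it reports no verdict.
The state is a dict: "time_s": time; "qpos": joint angles; "joint_velocities": joint speeds; "effort": joint torques, N m; "tcp_pos": TCP position; "tcp_rot": TCP orientation; "contact_force": force on the tool from outside, world axes, zero at the start; "torque": the same for the moment, N m; "opening": opening from 0.0 (shut) to 1.0 (fully open).
Only numpy, scipy, OpenCV 4.12 (cv2) and the standard library are available. Lean on these libraries where they do the work, as an engineer would, in place of code of your own. Each camera call takes 0.05 s, during which the arm holds its last target.

## Working session

There is one attempt and no reset: what is moved stays moved. The work goes in short steps, Python scripts to look and compute and a tool call to move; the robot and the scene stay as the last step left them, time stands still between calls to the robot, and variables do not carry over. Pictures are saved under pics/ and viewed, and the job is handed in when it is done.

Besides the shell and the picture viewer there is one more tool, called after "Request:" by a JSON object that holds its "op" and its "data". servo_tool: Moves the arm, as the interface text tells. Its arguments: {"type":"object","properties":{"plan":{"type":"array","items":{"type":"object","properties":{"travel":{"type":"array","items":{"type":"number"}},"dr":{"type":"array","items":{"type":"number"}}}}},"grip":{"type":"number"}},"required":["plan"]}

```bash
mkdir -p pics; cat > h.py <<'E'
import numpy as np,cv2
from workcell import manip
def grab(n,save=None):
    f=manip.grab_frame(n)
    if save: cv2.imwrite('pics/'+save+'.png',f['img'][:,:,::-1]); np.savez('pics/'+save+'.npz',**{k:np.asarray(v) for k,v in f.items()})
    return f
def ray(f,u,v):
    K=f['mtx'];k=float(f['k1'])
    xd=(u-K[0,2])/K[0,0];yd=(v-K[1,2])/K[1,1]
    x,y=xd,yd
    for _ in range(20):
        s=1+k*(x*x+y*y);x,y=xd/s,yd/s
    return x,y
def pt(f,u,v,d=None):
    if d is None: d=float(f['depth'][int(round(v)),int(round(u))])
    x,y=ray(f,u,v)
    return (f['extrinsics']@np.array([x*d,-y*d,-d,1]))[:3]
def onz(f,u,v,z):
    x,y=ray(f,u,v);E=f['extrinsics'];r=E[:3,:3]@np.array([x,-y,-1]);o=E[:3,3]
    return o+r*(z-o[2])/r[2]
def proj(f,p):
    E=f['extrinsics'];c=np.linalg.inv(E)@np.append(p,1);x,y=c[0]/-c[2],-c[1]/-c[2]
    s=1+float(f['k1'])*(x*x+y*y);K=f['mtx'];return K[0,0]*x*s+K[0,2],K[1,1]*y*s+K[1,2]
def load(n): return dict(np.load('pics/'+n+'.npz'))
def cloud(f):
    v,u=np.mgrid[0:384,0:512].astype(float)
    x,y=ray(f,u,v);d=f['depth'];P=np.stack([x*d,-y*d,-d,np.ones_like(d)],-1)@f['extrinsics'].T
    return P[...,:3]
E
python3 - <<'E'
from h import *
for n in ['scene','top','wrist']:
    f=grab(n,n+'0');print(n,f['extrinsics'].round(3).tolist(),f['mtx'].tolist(),f['k1'])
s=manip.get_state();print(s['time_s'],s['tcp_pos'],s['tcp_rot'],s['contact_force'],s['opening'])
E
```

```text
scene [[0.989, -0.113, 0.094, 0.649], [0.147, 0.798, -0.585, -0.797], [-0.009, 0.592, 0.806, 1.233], [0.0, 0.0, 0.0, 1.0]] [[462.7939313730391, 0.0, 254.54653088446463], [0.0, 462.7939313730391, 199.64161681794818], [0.0, 0.0, 1.0]] 0.018333085238233793
top [[-0.001, 0.996, -0.094, 0.446], [-1.0, -0.001, -0.001, -0.014], [-0.001, 0.094, 0.996, 1.246], [0.0, 0.0, 0.0, 1.0]] [[351.84616918722475, 0.0, 256.7457575077032], [0.0, 351.84616918722475, 189.50417029972078], [0.0, 0.0, 1.0]] 0.03474641523296293
wrist [[0.219, -0.937, -0.271, 0.074], [0.976, 0.21, 0.061, 0.649], [-0.0, -0.277, 0.961, 0.373], [0.0, 0.0, 0.0, 1.0]] [[291.7162581945498, 0.0, 258.91976806218537], [0.0, 291.7162581945498, 191.378936185414], [0.0, 0.0, 1.0]] -0.0584340199452287
0.15 [0.14287252 0.63377759 0.23081436] [[-9.75507684e-01  2.19965218e-01 -2.49525632e-04]
 [ 2.19965355e-01  9.75507259e-01 -9.10927409e-04]
 [ 4.30417191e-05 -9.43503681e-04 -9.99999554e-01]] [-0.32361342 -0.17148061  0.43550952] 1.0004969562337451
```

View pics/scene0.png

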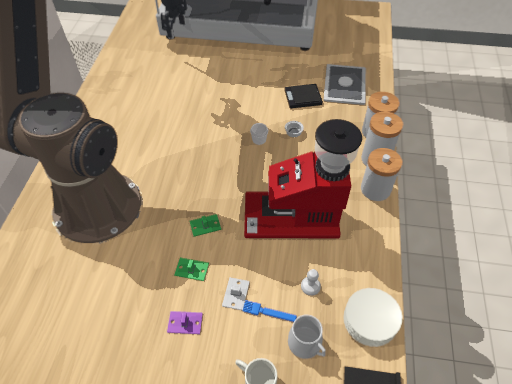

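View pics/top0.png

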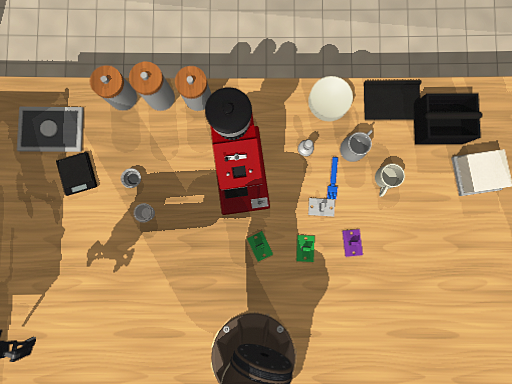

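```bash
python3 - <<'E'
from h import *
a=cv2.imread('pics/scene0.png');b=cv2.imread('pics/top0.png')
A=cv2.resize(a[110:330,180:360],None,fx=3,fy=3,interpolation=cv2.INTER_CUBIC)[:600]
cv2.imwrite('pics/A0.png',A[:400*1+200])
B=cv2.resize(b[80:230,200:350],None,fx=4,fy=4,interpolation=cv2.INTER_CUBIC);cv2.imwrite('pics/B0.png',B)
E
```

```text
(no output)
```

View pics/A0.png

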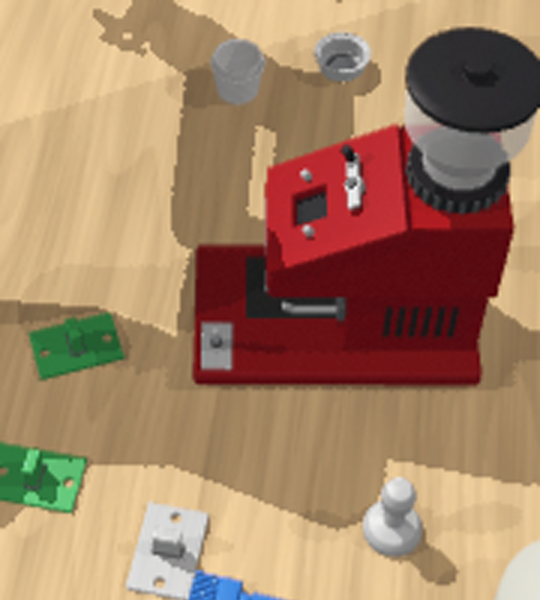

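View pics/B0.png

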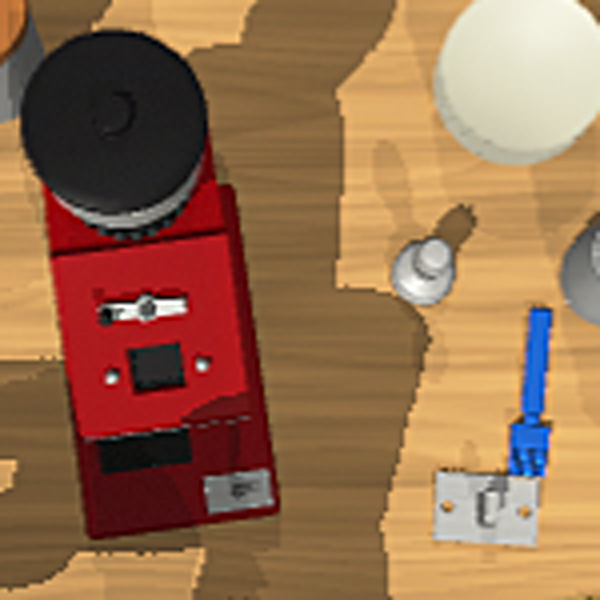

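```bash
python3 - <<'E'
from h import *
f=load('top0');g=load('scene0')
B=lambda x,y:((x+.5)/4-.5+200,(y+.5)/4-.5+80)
A=lambda x,y:((x+.5)/3-.5+180,(y+.5)/3-.5+110)
# base corners
L=onz(f,*B(91,538),.032);R=onz(f,*B(278,513),.032);print('base L,R',L,R,np.linalg.norm(L-R))
L2=onz(g,*A(195,377),.032);R2=onz(g,*A(478,378),.032);L3=onz(g,*A(197,246),.032);print('scene FR,BR,FL',L2,R2,L3)
# plane fit of face
for nm,F in (('top',f),('scene',g)):
    P=cloud(F);hsv=cv2.cvtColor(F['img'],cv2.COLOR_RGB2HSV)
    m=((hsv[...,0]<8)|(hsv[...,0]>172))&(hsv[...,1]>150)&(P[...,2]>.185)&(P[...,2]<.243)
    Q=P[m]; 
    for _ in range(5):
        c=Q.mean(0);w=np.linalg.svd(Q-c)[2][2];w*=np.sign(w[2]);r=(P[m]-c)@w;Q=P[m][abs(r)<.004]
    print(nm,len(Q),c,w,np.degrees(np.arccos(w[2])),'yaw',np.degrees(np.arctan2(-w[1],-w[0])),r.std())
    def onpl(u,v,h):
        x,y=ray(F,u,v);E=F['extrinsics'];d=E[:3,:3]@np.array([x,-y,-1]);o=E[:3,3]
        return o+d*(((c+w*h-o)@w)/(d@w))
    for p,h,n in ([(112,377),.010,'studL'],[(203,366),.010,'studR'],[(148,308),.012,'piv'],[(107,315),.027,'post']) if nm=='top' else ([(306,174),.010,'studL'],[(308,231),.010,'studR'],[(354,170),.012,'piv'],[(349,154),.027,'post']):
        print(n,onpl(*(B if nm=='top' else A)(*p),h))
# cover
for p in [(447,507),(526,512)]: print('hole',onz(f,*B(*p),.005))
for p in [(174,517),(160,582)]: print('hole s',onz(g,*A(*p),.005))
for p in [(437,470),(541,475),(537,547),(433,541)]: print('cor',onz(f,*B(*p),.005))
for p in [(150,503),(209,511),(190,597),(127,590)]: print('cor s',onz(g,*A(*p),.005))
print('toggle tip', onz(f,*B(238,489),.078),onz(g,*A(214,341),.078))
E
```

```text
base L,R [0.4749001 0.105598  0.032    ] [ 0.49626123 -0.0553567   0.032     ] 0.1623659900067252
scene FR,BR,FL [ 0.49824617 -0.0634554   0.032     ] [ 0.78224137 -0.02419475  0.032     ] [0.47377963 0.10202311 0.032     ]
top 1430 [0.62478132 0.04472377 0.21560492] [-0.46133713 -0.0663056   0.88474382] 27.779988173418865 yaw 8.17881749779062 0.0030730494116889173
studL [0.58971894 0.07346964 0.21077916]
studR [0.59801758 0.00601244 0.2100509 ]
piv [0.63685429 0.04555531 0.23552577]
post [0.62895805 0.0740001  0.25049419]
scene 388 [0.64117977 0.02331615 0.21276503] [-0.19560829 -0.21792742  0.95616162] 17.028028415254305 yaw 48.089338957238596 0.014607013669715934
studL [0.59050155 0.05993149 0.22120127]
studR [0.59948966 0.00091587 0.20958925]
piv [0.6353853  0.06127934 0.23278233]
post [0.62915728 0.06675219 0.24844332]
hole [ 0.50261363 -0.20508276  0.005     ]
hole [ 0.49821099 -0.27435722  0.005     ]
hole s [ 0.50006988 -0.20732605  0.005     ]
hole s [ 0.49829989 -0.27534822  0.005     ]
cor [ 0.53527491 -0.19677717  0.005     ]
cor [ 0.53081611 -0.28822195  0.005     ]
cor [ 0.46752398 -0.28332155  0.005     ]
cor [ 0.47275216 -0.19233144  0.005     ]
cor s [ 0.47432511 -0.19586216  0.005     ]
cor s [ 0.53271837 -0.19618311  0.005     ]
cor s [ 0.52867686 -0.28604816  0.005     ]
cor s [ 0.46902414 -0.28761085  0.005     ]
toggle tip [ 0.51428907 -0.02064067  0.078     ] [ 0.51604259 -0.04736297  0.078     ]
```

```bash
cat > plan.py <<'E'
from h import *
from scipy.spatial.transform import Rotation as R
import json
def plan(p,Rm,targets,smax=38,amax=7.0):
    """targets: list of (pos,rot or None). prints rows rounded"""
    rows=[]
    for tp,tr in targets:
        tp=np.array(tp,float);tr=Rm if tr is None else tr
        d=np.linalg.norm(tp-p)*1000;a=np.degrees(np.linalg.norm(R.from_matrix(Rm.T@tr).as_rotvec()))
        n=max(1,int(np.ceil(max(d/smax,a/amax)-1e-6)))
        for i in range(n):
            k=n-i
            t=(Rm.T@((tp-p)/k)*1000).round(1)
            w=np.degrees(R.from_matrix(Rm.T@tr).as_rotvec()/k).round(2)
            rows.append({'travel':(t+0.).tolist(),'dr':(w+0.).tolist()})
            p=p+Rm@t/1000;Rm=Rm@R.from_rotvec(np.radians(w)).as_matrix()
    for i in range(0,len(rows),8): print(json.dumps(rows[i:i+8]))
    return p,Rm
def down(yaw):  # tool z down, tool y at yaw from world y
    c,s=np.cos(np.radians(yaw)),np.sin(np.radians(yaw))
    y=np.array([-s,c,0]);z=np.array([0,0,-1.]);return np.stack([np.cross(y,z),y,z],1)
def state():
    s=manip.get_state();print('t',round(s['time_s'],2),'p',s['tcp_pos'].round(4),'F',s['contact_force'].round(1),'op',round(s['opening'],3));return s['tcp_pos'],s['tcp_rot']
E
python3 - <<'E'
from plan import *
p,r=state()
plan(p,r,[((.36,.36,.231),None),((.43,.1,.231),None),((.45,-.15,.231),None),((.445,-.2407,.20),down(-2.5))],smax=40)
E
```

```text
t 0.15 p [0.1429 0.6338 0.2308] F [-0.3 -0.2  0.4] op 1.0
[{"travel": [-30.2, -24.4, 0.0], "dr": [0.0, 0.0, 0.0]}, {"travel": [-30.2, -24.4, 0.0], "dr": [0.0, 0.0, 0.0]}, {"travel": [-30.2, -24.4, 0.0], "dr": [0.0, 0.0, 0.0]}, {"travel": [-30.2, -24.4, 0.0], "dr": [0.0, 0.0, 0.0]}, {"travel": [-30.2, -24.3, 0.0], "dr": [0.0, 0.0, 0.0]}, {"travel": [-30.3, -24.4, 0.0], "dr": [0.0, 0.0, 0.0]}, {"travel": [-30.2, -24.3, 0.0], "dr": [0.0, 0.0, 0.0]}, {"travel": [-30.3, -24.4, 0.0], "dr": [0.0, 0.0, 0.0]}]
[{"travel": [-30.2, -24.3, 0.0], "dr": [0.0, 0.0, 0.0]}, {"travel": [-17.9, -34.0, 0.0], "dr": [0.0, 0.0, 0.0]}, {"travel": [-17.9, -34.0, 0.0], "dr": [0.0, 0.0, 0.0]}, {"travel": [-17.9, -34.0, 0.0], "dr": [0.0, 0.0, 0.0]}, {"travel": [-18.0, -34.1, 0.1], "dr": [0.0, 0.0, 0.0]}, {"travel": [-17.9, -34.0, 0.0], "dr": [0.0, 0.0, 0.0]}, {"travel": [-18.0, -34.1, 0.1], "dr": [0.0, 0.0, 0.0]}, {"travel": [-17.9, -34.0, 0.0], "dr": [0.0, 0.0, 0.0]}]
[{"travel": [-10.6, -34.2, 0.0], "dr": [0.0, 0.0, 0.0]}, {"travel": [-10.7, -34.2, 0.0], "dr": [0.0, 0.0, 0.0]}, {"travel": [-10.6, -34.2, 0.1], "dr": [0.0, 0.0, 0.0]}, {"travel": [-10.7, -34.2, 0.0], "dr": [0.0, 0.0, 0.0]}, {"travel": [-10.6, -34.2, 0.1], "dr": [0.0, 0.0, 0.0]}, {"travel": [-10.7, -34.3, 0.0], "dr": [0.0, 0.0, 0.0]}, {"travel": [-10.6, -34.2, 0.1], "dr": [0.0, 0.0, 0.0]}, {"travel": [-5.0, -29.9, 10.3], "dr": [-0.02, 0.0, -3.4]}]
[{"travel": [-3.3, -30.1, 10.4], "dr": [-0.02, 0.0, -3.4]}, {"travel": [-1.4, -30.2, 10.3], "dr": [-0.01, -0.01, -3.41]}]
```

Request:
{"op": "servo_tool", "data": {"plan": [{"travel": [-30.2, -24.4, 0], "dr": [0, 0, 0]}, {"travel": [-30.2, -24.4, 0], "dr": [0, 0, 0]}, {"travel": [-30.2, -24.4, 0], "dr": [0, 0, 0]}, {"travel": [-30.2, -24.4, 0], "dr": [0, 0, 0]}, {"travel": [-30.2, -24.4, 0], "dr": [0, 0, 0]}, {"travel": [-30.2, -24.4, 0], "dr": [0, 0, 0]}, {"travel": [-30.2, -24.4, 0], "dr": [0, 0, 0]}, {"travel": [-30.2, -24.4, 0], "dr": [0, 0, 0]}], "grip": 0.5}}

```text
time_s: 0.82
tcp_pos: [0.3364, 0.3888, 0.2313]
tcp_rot: [[-0.976, 0.22, -0.0], [0.22, 0.976, -0.0], [0.0, -0.0, -1.0]]
contact_force: [1.2, 0.4, 0.2]
opening: 0.501
```

Request:
{"op": "servo_tool", "data": {"plan": [{"travel": [-30.2, -24.4, 0], "dr": [0, 0, 0]}, {"travel": [-18, -34, 0], "dr": [0, 0, 0]}, {"travel": [-18, -34, 0], "dr": [0, 0, 0]}, {"travel": [-18, -34, 0], "dr": [0, 0, 0]}, {"travel": [-18, -34, 0], "dr": [0, 0, 0]}, {"travel": [-18, -34, 0], "dr": [0, 0, 0]}, {"travel": [-18, -34, 0], "dr": [0, 0, 0]}, {"travel": [-18, -34, 0], "dr": [0, 0, 0]}]}}

```text
time_s: 1.48
tcp_pos: [0.4303, 0.0983, 0.2314]
tcp_rot: [[-0.976, 0.22, 0.0], [0.22, 0.976, 0.0], [-0.0, 0.0, -1.0]]
contact_force: [1.3, 0.1, -0.4]
opening: 0.501
```

Request:
{"op": "servo_tool", "data": {"plan": [{"travel": [-10.6, -34.2, 0], "dr": [0, 0, 0]}, {"travel": [-10.6, -34.2, 0], "dr": [0, 0, 0]}, {"travel": [-10.6, -34.2, 0], "dr": [0, 0, 0]}, {"travel": [-10.6, -34.2, 0], "dr": [0, 0, 0]}, {"travel": [-10.6, -34.2, 0], "dr": [0, 0, 0]}, {"travel": [-10.6, -34.2, 0], "dr": [0, 0, 0]}, {"travel": [-10.6, -34.2, 0], "dr": [0, 0, 0]}, {"travel": [-5, -30, 10.3], "dr": [0, 0, -3.4]}]}}

```text
time_s: 2.15
tcp_pos: [0.4496, -0.1829, 0.2223]
tcp_rot: [[-0.987, 0.163, 0.003], [0.163, 0.987, -0.002], [-0.003, -0.001, -1.0]]
contact_force: [1.4, 0.3, 0.5]
opening: 0.501
```

Request:
{"op": "servo_tool", "data": {"plan": [{"travel": [-3, -30, 10.3], "dr": [0, 0, -3.4]}, {"travel": [-1.5, -30, 10.3], "dr": [0, 0, -3.4]}, {"travel": [0, 0, 0], "dr": [0, 0, 0]}]}}

```text
time_s: 2.4
tcp_pos: [0.4442, -0.2442, 0.1987]
tcp_rot: [[-0.999, 0.042, -0.001], [0.042, 0.999, -0.0], [0.001, -0.0, -1.0]]
contact_force: [-1.6, 0.4, -0.0]
opening: 0.503
```

```bash
python3 - <<'E'
from plan import *
state();grab('wrist','w1')
E
```

```text
t 2.4 p [ 0.4442 -0.2442  0.1987] F [-1.6  0.4 -0. ] op 0.503
```

View pics/w1.png

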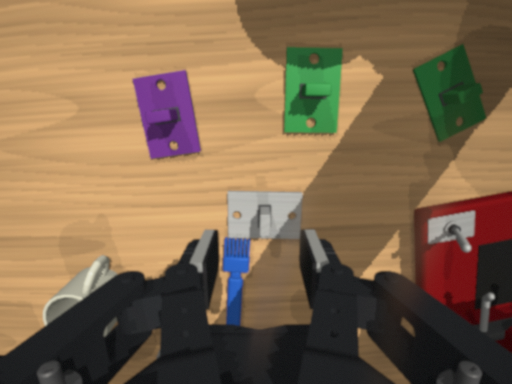

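```bash
python3 - <<'E'
from plan import *
f=load('w1')
a=f['img'][180:250,215:315,::-1];cv2.imwrite('pics/w1c.png',cv2.resize(a,None,fx=6,fy=6,interpolation=cv2.INTER_CUBIC))
a=f['img'][170:384,400:512,::-1];cv2.imwrite('pics/w1d.png',cv2.resize(a,None,fx=3,fy=3,interpolation=cv2.INTER_CUBIC)[:600])
E
```

```text
(no output)
```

View pics/w1c.png

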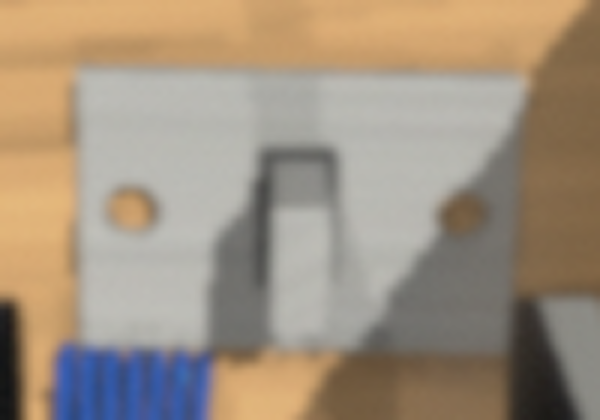

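View pics/w1d.png

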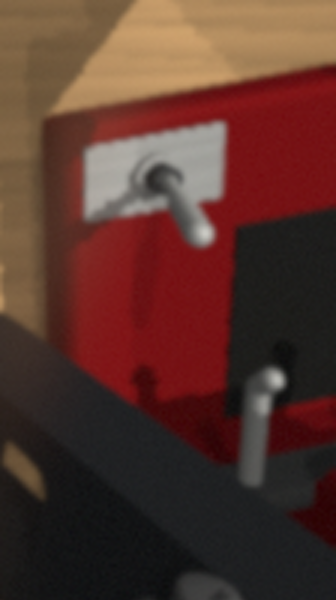

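```bash
python3 - <<'E'
from plan import *
f=load('w1')
C=lambda x,y:((x+.5)/6-.5+215,(y+.5)/6-.5+180)
a=onz(f,*C(132,210),.005);b=onz(f,*C(463,213),.005);print(a,b,(a+b)/2,np.degrees(np.arctan2(-(b-a)[0],(b-a)[1])),np.linalg.norm(a-b))
for q in [(78,68),(527,75),(517,350),(78,347)]: print(onz(f,*C(*q),.005))
print('bar top',[onz(f,*C(*q),.037) for q in [(272,205),(332,206),(272,347)]])
D=lambda x,y:((x+.5)/3-.5+400,(y+.5)/3-.5+170)
print('tip',onz(f,*D(203,232),.078), 'piv',onz(f,*D(160,178),.042),'base corner',onz(f,*D(45,120),.032))
p,r=state()
c=(a+b)/2
plan(p,r,[((c[0],c[1],.05),down(-2.5)),((c[0],c[1],.010),None)],smax=30)
E
```

```text
[ 0.49924092 -0.27362881  0.005     ] [ 0.50270188 -0.20587016  0.005     ] [ 0.5009714  -0.23974949  0.005     ] -2.9239975969849477 0.06784698187543103
[ 0.46859422 -0.2825392   0.005     ]
[ 0.47375144 -0.19275475  0.005     ]
[ 0.53392716 -0.19476473  0.005     ]
[ 0.52940204 -0.28690668  0.005     ]
bar top [array([ 0.48739997, -0.24457176,  0.037     ]), array([ 0.48805673, -0.23347771,  0.037     ]), array([ 0.51609936, -0.24572169,  0.037     ])]
tip [ 0.51825547 -0.03170515  0.078     ] piv [ 0.5139318  -0.02468032  0.042     ] base corner [ 0.4920554  -0.06743444  0.032     ]
t 2.45 p [ 0.4441 -0.2421  0.1993] F [ 0.2  0.6 -0.1] op 0.501
[{"travel": [-9.5, 0.8, 24.9], "dr": [0.01, -0.01, -0.02]}, {"travel": [-9.5, 0.8, 24.9], "dr": [0.0, -0.01, -0.02]}, {"travel": [-9.5, 0.8, 24.9], "dr": [0.01, -0.01, -0.02]}, {"travel": [-9.4, 0.8, 24.8], "dr": [0.0, -0.02, -0.02]}, {"travel": [-9.5, 0.9, 24.9], "dr": [0.01, -0.01, -0.03]}, {"travel": [-9.4, 0.8, 24.8], "dr": [0.0, -0.02, -0.02]}, {"travel": [0.0, 0.0, 20.0], "dr": [0.0, 0.0, 0.0]}, {"travel": [0.0, 0.0, 20.0], "dr": [0.0, 0.0, 0.0]}]
```

Request:
{"op": "servo_tool", "data": {"plan": [{"travel": [-9.5, 0.8, 25], "dr": [0, 0, 0]}, {"travel": [-9.5, 0.8, 25], "dr": [0, 0, 0]}, {"travel": [-9.5, 0.8, 25], "dr": [0, 0, 0]}, {"travel": [-9.5, 0.8, 25], "dr": [0, 0, 0]}, {"travel": [-9.5, 0.8, 25], "dr": [0, 0, 0]}, {"travel": [-9.5, 0.8, 25], "dr": [0, 0, 0]}, {"travel": [0, 0, 20], "dr": [0, 0, 0]}, {"travel": [0, 0, 19], "dr": [0, 0, 0]}]}}

```text
time_s: 3.12
tcp_pos: [0.5024, -0.2368, 0.0102]
tcp_rot: [[-0.999, 0.044, -0.0], [0.044, 0.999, 0.0], [0.0, 0.0, -1.0]]
contact_force: [0.5, -0.0, 0.6]
opening: 0.503
```

Request:
{"op": "servo_tool", "data": {"plan": [{"travel": [0, 0, 0], "dr": [0, 0, 0]}, {"travel": [0, 0, 0], "dr": [0, 0, 0]}, {"travel": [0, 0, 0], "dr": [0, 0, 0]}, {"travel": [0, 0, 0], "dr": [0, 0, 0]}, {"travel": [0, 0, 0], "dr": [0, 0, 0]}], "grip": 1.0}}

```text
time_s: 3.53
tcp_pos: [0.5026, -0.238, 0.0126]
tcp_rot: [[-0.999, 0.044, 0.001], [0.044, 0.999, -0.001], [-0.001, -0.001, -1.0]]
contact_force: [-0.2, 0.0, -2.6]
opening: 0.125
```

Request:
{"op": "servo_tool", "data": {"plan": [{"travel": [5, 0, 0], "dr": [0, 0, 0]}, {"travel": [5, 0, 0], "dr": [0, 0, 0]}, {"travel": [5, 0, -4], "dr": [0, 0, 0]}, {"travel": [0, 0, -15], "dr": [0, 0, 0]}, {"travel": [0, 0, 0], "dr": [0, 0, 0]}]}}

```text
time_s: 3.95
tcp_pos: [0.4869, -0.2375, 0.0322]
tcp_rot: [[-0.999, 0.044, 0.001], [0.044, 0.999, -0.001], [-0.001, -0.001, -1.0]]
contact_force: [2.2, -0.8, -1.5]
opening: 0.13
```

```bash
python3 - <<'E'
from plan import *
state();grab('wrist','w2');state()
E
```

```text
t 3.95 p [ 0.4869 -0.2375  0.0322] F [ 2.2 -0.8 -1.5] op 0.13
t 4.0 p [ 0.4872 -0.2376  0.0315] F [ 0.6  0.2 -2.1] op 0.129
```

View pics/w2.png

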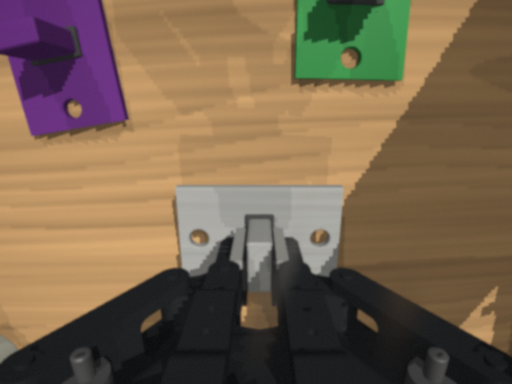

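```bash
python3 - <<'E'
from plan import *
f=load('w2');s=manip.get_state()
a=f['img'][170:290,160:360,::-1];cv2.imwrite('pics/w2c.png',cv2.resize(a,None,fx=4,fy=4,interpolation=cv2.INTER_CUBIC))
T=np.eye(4);T[:3,:3]=s['tcp_rot'];T[:3,3]=s['tcp_pos']
P=cloud(f);L=P@T[:3,:3]-T[:3,3]@T[:3,:3]
for q in [(200,200),(300,200),(220,225),(300,260),(190,260),(330,230)]: print(q,L[q[1],q[0]].round(4),P[q[1],q[0]].round(4))
print(proj(f,s['tcp_pos']))
E
```

```text
(200, 200) [ 0.0228 -0.0314  0.0057] [ 0.463  -0.268   0.0258]
(300, 200) [0.0227 0.0223 0.006 ] [ 0.4655 -0.2143  0.0254]
(220, 225) [ 0.0079 -0.0214  0.0068] [ 0.4784 -0.2586  0.0247]
(300, 260) [ 0.0068  0.0181 -0.03  ] [ 0.4812 -0.2191  0.0614]
(190, 260) [-0.014  -0.0396  0.0068] [ 0.4995 -0.2778  0.0247]
(330, 230) [0.0048 0.0401 0.007 ] [ 0.4842 -0.1973  0.0244]
(np.float64(258.46710536995096), np.float64(243.48109305375883))
```

View pics/w2c.png

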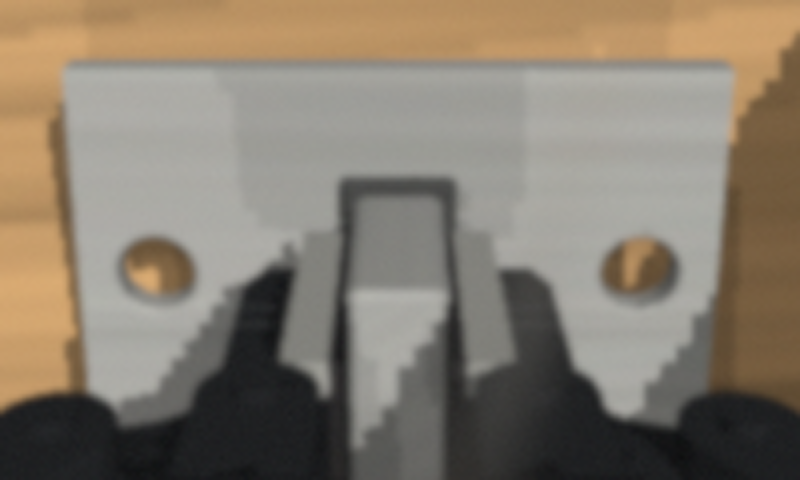

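```bash
python3 - <<'E'
from plan import *
f=load('w2');s=manip.get_state();Rt=s['tcp_rot'];t=s['tcp_pos']
C=lambda x,y:((x+.5)/4-.5+160,(y+.5)/4-.5+170)
for h in (.0055,.0065,.0075):
    o=[]
    for q in [(157,269),(640,269),(66,64),(732,64)]:
        x,y=ray(f,*C(*q));E=f['extrinsics'];d=E[:3,:3]@np.array([x,-y,-1]);c=E[:3,3]
        n=Rt[:,2];P=c+d*(((t+n*h-c)@n)/(d@n));o.append(Rt.T@(P-t))
    o=np.array(o);print(h,o.round(4).tolist(),'mid',(o[0]+o[1])/2,'sp',np.linalg.norm(o[0]-o[1]),np.linalg.norm(o[2]-o[3]))
E
```

```text
0.0055 [[0.0013, -0.0333, 0.0055], [0.0013, 0.0342, 0.0055], [0.0309, -0.0437, 0.0055], [0.0309, 0.0447, 0.0055]] mid [0.00127106 0.00044258 0.0055    ] sp 0.06742636672339455 0.08834675549153906
0.0065 [[0.0008, -0.0335, 0.0065], [0.0008, 0.0344, 0.0065], [0.0306, -0.044, 0.0065], [0.0306, 0.045, 0.0065]] mid [0.00080499 0.00044528 0.0065    ] sp 0.0678793431953369 0.08894027704037598
0.0075 [[0.0003, -0.0337, 0.0075], [0.0003, 0.0346, 0.0075], [0.0303, -0.0443, 0.0075], [0.0304, 0.0453, 0.0075]] mid [0.00033892 0.00044798 0.0075    ] sp 0.06833231966727925 0.0895337985892128
```

```bash
python3 - <<'E'
from plan import *
a=load('top0')['img'][:,:,::-1];b=load('scene0')['img'][:,:,::-1]
cv2.imwrite('pics/t1.png',cv2.resize(a[130:190,205:265],None,fx=10,fy=10,interpolation=cv2.INTER_CUBIC))
cv2.imwrite('pics/s1.png',cv2.resize(b[150:210,260:325],None,fx=10,fy=10,interpolation=cv2.INTER_CUBIC))
E
```

```text
(no output)
```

View pics/t1.png

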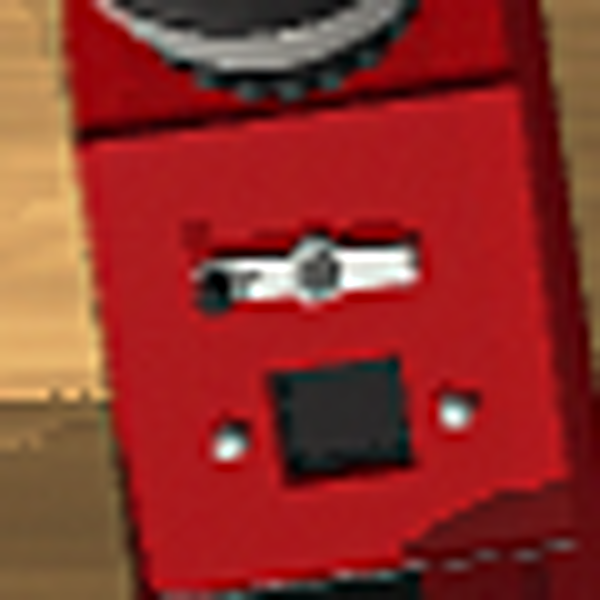

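View pics/s1.png

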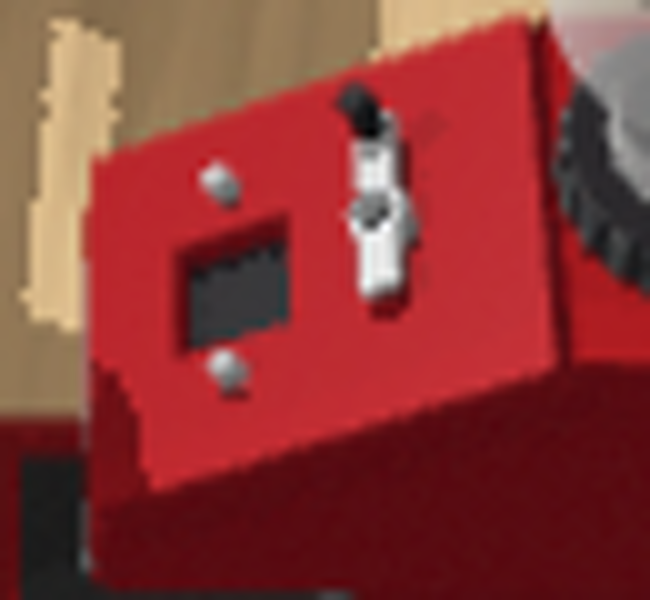

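```bash
cat > fit.py <<'E'
from plan import *
from scipy.optimize import least_squares
ft=load('top0');fs=load('scene0')
TT=lambda x,y:((x+.5)/10-.5+205,(y+.5)/10-.5+130)
SS=lambda x,y:((x+.5)/10-.5+260,(y+.5)/10-.5+150)
B=lambda x,y:((x+.5)/4-.5+200,(y+.5)/4-.5+80)
A=lambda x,y:((x+.5)/3-.5+180,(y+.5)/3-.5+110)
c28,s28=np.cos(np.radians(28)),np.sin(np.radians(28))
def face(x,y,z): return np.array([-36+x*c28-z*s28,y,201+x*s28+z*c28])/1000
def w(g,q):
    c,s=np.cos(g[2]),np.sin(g[2]);return np.array([g[0]+c*q[0]-s*q[1],g[1]+s*q[0]+c*q[1],q[2]])
pts=[(ft,TT(230,441),face(0,34,10)),(ft,TT(456,410),face(0,-34,10)),
(ft,TT(80,137),face(95,65,0)),(ft,TT(518,85),face(95,-65,0)),(ft,TT(318,268),face(50,0,11)),
(fs,SS(213,174),face(0,34,10)),(fs,SS(222,361),face(0,-34,10)),(fs,SS(530,20),face(95,65,0)),(fs,SS(560,362),face(95,-65,0)),(fs,SS(371,208),face(50,0,11)),
(ft,B(91,538),np.array([-.15,.085,.032])),(ft,B(278,513),np.array([-.15,-.085,.032])),
(fs,A(195,377),np.array([-.15,-.085,.032])),(fs,A(197,246),np.array([-.15,.085,.032])),(fs,A(479,378),np.array([.145,-.085,.032]))]
def res(g,sel=None): return np.concatenate([np.array(proj(f,w(g,q)))-uv for f,uv,q in pts])
def fitsel(idx):
    global P
    r=least_squares(lambda g:np.concatenate([np.array(proj(pts[i][0],w(g,pts[i][2])))-pts[i][1] for i in idx]),[.63,.04,.14],loss='soft_l1');return r.x
if __name__=='__main__':
    for nm,idx in (('all',range(15)),('top',[0,1,2,3,4,10,11]),('scene',[5,6,7,8,9,12,13,14]),('studtop',[0,1]),('studsc',[5,6])):
        g=fitsel(list(idx));print(nm,g[:2].round(4),np.degrees(g[2]).round(2),'studs',w(g,face(0,0,0)).round(4))
    print(res(fitsel(range(15))).reshape(-1,2).round(2).tolist())
E
python3 fit.py
```

```text
all [0.6337 0.0442] 7.79 studs [0.598  0.0394 0.201 ]
top [0.6348 0.0454] 7.4 studs [0.5991 0.0408 0.201 ]
scene [0.6328 0.0426] 8.06 studs [0.5972 0.0375 0.201 ]
studtop [0.6355 0.0458] 7.85 studs [0.5998 0.0409 0.201 ]
studsc [0.6326 0.0441] 8.63 studs [0.597  0.0387 0.201 ]
[[0.46, 0.59], [0.56, 0.6], [-0.17, 0.6], [0.63, -0.21], [0.62, 0.43], [0.55, -0.07], [0.21, -0.24], [0.02, -0.97], [0.04, 0.62], [0.95, 0.19], [-0.74, 0.39], [1.44, -0.09], [-0.37, -0.94], [0.23, -1.48], [1.91, -0.81]]
```

```bash
cat > goal.py <<'E'
from plan import *
S=np.array([.600,.0415,.201]);YAW=7.9
c28,s28=np.cos(np.radians(28)),np.sin(np.radians(28))
def faceR(yaw=YAW):
    c,s=np.cos(np.radians(yaw)),np.sin(np.radians(yaw));Z=np.array([[c,-s,0],[s,c,0],[0,0,1]])
    return Z@np.array([[c28,0,-s28],[0,1,0],[s28,0,c28]])
def toolR(yaw=YAW): return faceR(yaw)@np.diag([-1,1,-1.])
C=np.array([.0006,.0004,.012])
def tcp_for(x,y,z,c=C,S=S): return S+faceR()@(np.array([x,y,z])/1000)-toolR()@c
def cover_now(): 
    s=manip.get_state();F=faceR();p=s['tcp_pos']+s['tcp_rot']@C
    n=s['tcp_rot'][:,2]
    print('cover in studs mm',(F.T@(p-S)*1000).round(2),'rot err',np.degrees(R.from_matrix(toolR().T@s['tcp_rot']).as_rotvec()).round(2),'F face',(F.T@s['contact_force']).round(1),'t',round(s['time_s'],2))
E
python3 - <<'E'
from goal import *
p,r=state()
q=tcp_for(-9,0,60);print(q)
p1,r1=plan(p,r,[((.46,-.23,.30),None)],smax=38)
plan(p1,r1,[(q+[-.06,0,.03],toolR()),(q,toolR())],smax=36)
E
```

```text
t 4.0 p [ 0.4872 -0.2376  0.0315] F [ 0.6  0.2 -2.1] op 0.129
[0.55922745 0.03543851 0.26062867]
[{"travel": [3.4, 0.8, -33.6], "dr": [0.0, 0.0, 0.0]}, {"travel": [3.4, 0.8, -33.6], "dr": [0.0, 0.0, 0.0]}, {"travel": [3.4, 0.8, -33.6], "dr": [0.0, 0.0, 0.0]}, {"travel": [3.4, 0.8, -33.6], "dr": [0.0, 0.0, 0.0]}, {"travel": [3.4, 0.7, -33.5], "dr": [0.0, 0.0, 0.0]}, {"travel": [3.4, 0.8, -33.6], "dr": [0.0, 0.0, 0.0]}, {"travel": [3.3, 0.7, -33.5], "dr": [0.0, 0.0, 0.0]}, {"travel": [3.4, 0.8, -33.6], "dr": [0.0, 0.0, 0.0]}]
[{"travel": [-3.4, 33.4, 1.2], "dr": [-0.33, -3.48, -1.28]}, {"travel": [-4.1, 33.3, 1.6], "dr": [-0.32, -3.48, -1.27]}, {"travel": [-4.7, 33.1, 2.0], "dr": [-0.33, -3.48, -1.28]}, {"travel": [-5.3, 33.0, 2.5], "dr": [-0.32, -3.48, -1.27]}, {"travel": [-5.9, 32.9, 3.0], "dr": [-0.33, -3.48, -1.28]}, {"travel": [-6.4, 32.7, 3.6], "dr": [-0.32, -3.48, -1.27]}, {"travel": [-7.0, 32.6, 4.2], "dr": [-0.33, -3.48, -1.28]}, {"travel": [-7.4, 32.4, 4.9], "dr": [-0.32, -3.48, -1.27]}]
[{"travel": [-19.2, -4.1, 27.2], "dr": [0.0, 0.0, 0.0]}, {"travel": [-19.1, -4.2, 27.2], "dr": [0.0, 0.0, 0.0]}]
```

Request:
{"op": "servo_tool", "data": {"plan": [{"travel": [3.4, 0.8, -33.6], "dr": [0, 0, 0]}, {"travel": [3.4, 0.8, -33.6], "dr": [0, 0, 0]}, {"travel": [3.4, 0.8, -33.6], "dr": [0, 0, 0]}, {"travel": [3.4, 0.8, -33.6], "dr": [0, 0, 0]}, {"travel": [3.4, 0.8, -33.6], "dr": [0, 0, 0]}, {"travel": [3.4, 0.8, -33.6], "dr": [0, 0, 0]}, {"travel": [3.4, 0.8, -33.6], "dr": [0, 0, 0]}, {"travel": [3.4, 0.8, -33.6], "dr": [0, 0, 0]}]}}

```text
time_s: 4.67
tcp_pos: [0.4595, -0.2293, 0.3004]
tcp_rot: [[-0.999, 0.044, -0.0], [0.044, 0.999, 0.0], [0.0, 0.0, -1.0]]
contact_force: [1.2, -0.5, -2.8]
opening: 0.121
```

Request:
{"op": "servo_tool", "data": {"plan": [{"travel": [-3.4, 33.4, 1.2], "dr": [-0.33, -3.48, -1.28]}, {"travel": [-4.1, 33.3, 1.6], "dr": [-0.32, -3.48, -1.27]}, {"travel": [-4.7, 33.1, 2.0], "dr": [-0.33, -3.48, -1.28]}, {"travel": [-5.3, 33.0, 2.5], "dr": [-0.32, -3.48, -1.27]}, {"travel": [-5.9, 32.9, 3.0], "dr": [-0.33, -3.48, -1.28]}, {"travel": [-6.4, 32.7, 3.6], "dr": [-0.32, -3.48, -1.27]}, {"travel": [-7.0, 32.6, 4.2], "dr": [-0.33, -3.48, -1.28]}, {"travel": [-7.4, 32.4, 4.9], "dr": [-0.32, -3.48, -1.27]}]}}

```text
time_s: 5.33
tcp_pos: [0.4988, 0.0371, 0.2899]
tcp_rot: [[-0.874, -0.138, 0.466], [-0.121, 0.99, 0.066], [-0.471, 0.001, -0.882]]
contact_force: [0.9, 0.4, -2.2]
opening: 0.126
```

Request:
{"op": "servo_tool", "data": {"plan": [{"travel": [0, 0, 0], "dr": [0, 0, 0]}, {"travel": [0, 0, 0], "dr": [0, 0, 0]}]}}

```text
time_s: 5.5
tcp_pos: [0.498, 0.0375, 0.2891]
tcp_rot: [[-0.876, -0.141, 0.462], [-0.124, 0.99, 0.067], [-0.467, 0.001, -0.884]]
contact_force: [0.1, 0.3, -2.5]
opening: 0.127
```

```bash
python3 - <<'E'
from goal import *
p,r=state();cover_now()
q=tcp_for(-9,0,30)
plan(p,r,[(q,toolR())],smax=36)
grab('wrist','w3');grab('scene','s3')
E
```

```text
t 5.5 p [0.498  0.0375 0.2891] F [ 0.1  0.3 -2.5] op 0.127
cover in studs mm [-48.99  10.44 113.47] rot err [-0.15  0.16 -0.14] F face [-1.   0.3 -2.2] t 5.5
[{"travel": [-13.4, -3.6, 27.8], "dr": [0.05, -0.05, 0.05]}, {"travel": [-13.4, -3.5, 27.8], "dr": [0.05, -0.05, 0.05]}, {"travel": [-13.3, -3.5, 27.8], "dr": [0.05, -0.06, 0.04]}]
```

View pics/w3.png

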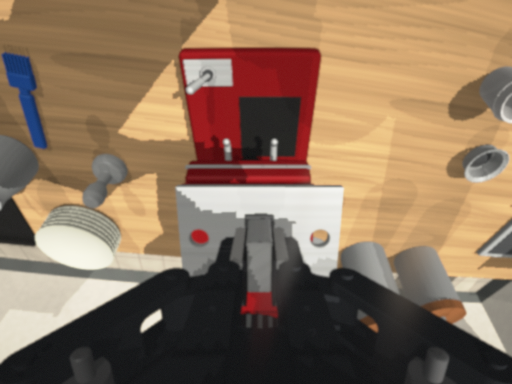

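View pics/s3.png

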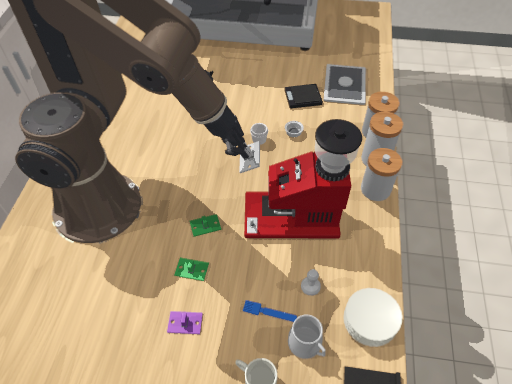

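```bash
python3 - <<'E'
from plan import *
f=load('w3')
a=f['img'][35:195,165:345,::-1];cv2.imwrite('pics/w3c.png',cv2.resize(a,None,fx=4,fy=3.75,interpolation=cv2.INTER_CUBIC))
E
```

```text
(no output)
```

View pics/w3c.png

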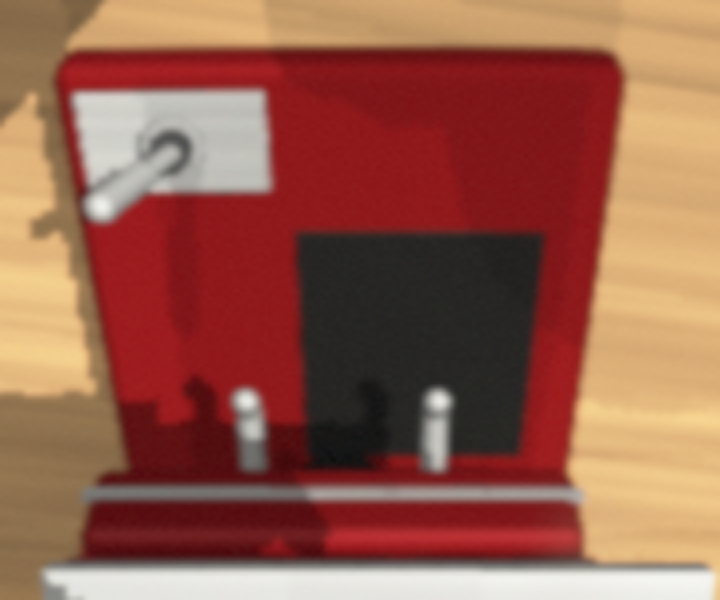

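```bash
python3 - <<'E'
from goal import *
f=load('w3')
C=lambda x,y:((x+.5)/4-.5+165,(y+.5)/3.75-.5+35)
g=(.6345,.045,np.radians(7.9))
def ing(P): 
    c,s=np.cos(g[2]),np.sin(g[2]);d=P[:2]-g[:2];return np.array([c*d[0]+s*d[1],-s*d[0]+c*d[1]])*1000
for n,q,z in [('frontL',(615,80),.030),('frontR',(60,80),.030),('sideL',(577,400),.032),('sideR',(112,400),.032),('strip R',(83,493),.178),('strip L',(582,493),.178),('faceR',(83,555),.181),('faceL',(582,553),.181),('tip',(100,207),.078),('piv',(172,152),.042),('front mid',(340,55),.028)]:
    P=onz(f,*C(*q),z);d=f['depth'][tuple(int(round(v)) for v in C(*q)[::-1])];print(n,P.round(4),'grinder',ing(P).round(1),'depthpt',ing(pt(f,*C(*q))).round(1),pt(f,*C(*q)).round(3)[2])
E
```

```text
frontL [0.4787 0.1058 0.03  ] grinder [-146.    81.6] depthpt [-146.2   81.5] 0.031
frontR [ 0.5013 -0.0553  0.03  ] grinder [-145.7  -81. ] depthpt [-145.4  -81.2] 0.029
sideL [0.5958 0.1247 0.032 ] grinder [-27.4  84.2] depthpt [-23.5  85.4] 0.026
sideR [ 0.6191 -0.0407  0.032 ] grinder [-27.  -82.7] depthpt [ -5.5 -91.2] 0.0
strip R [ 0.5434 -0.0225  0.178 ] grinder [-99.6 -54.4] depthpt [  44.1 -110.9] 0.001
strip L [0.5277 0.0887 0.178 ] grinder [-99.8  58. ] depthpt [-78.7  64. ] 0.152
faceR [ 0.5609 -0.0225  0.181 ] grinder [-82.2 -56.8] depthpt [-68.8 -61.7] 0.166
faceL [0.544  0.0927 0.181 ] grinder [-83.1  59.7] depthpt [-70.1  63.2] 0.167
tip [ 0.5188 -0.0355  0.078 ] grinder [-125.7  -63.8] depthpt [-128.   -62.5] 0.083
piv [ 0.5151 -0.0205  0.042 ] grinder [-127.3  -48.5] depthpt [-128.4  -48. ] 0.045
front mid [0.4836 0.0252 0.028 ] grinder [-152.2    1.2] depthpt [-150.4    1. ] 0.022
```

```bash
sed -i 's/\[.600,.0415,.201\]/[.599,.041,.201]/' goal.py; python3 - <<'E'
from goal import *
p,r=state();cover_now()
plan(p,r,[(tcp_for(-9,0,30),toolR()),(tcp_for(-9,0,12.5),toolR())],smax=36)
E
```

```text
t 5.6 p [0.4993 0.0356 0.2899] F [ 1.2  0.3 -1.5] op 0.124
cover in studs mm [-46.75   8.78 113.16] rot err [-0.06  0.12  0.  ] F face [ 0.4  0.1 -1.9] t 5.6
[{"travel": [-12.6, -3.0, 27.7], "dr": [0.02, -0.04, 0.0]}, {"travel": [-12.6, -2.9, 27.7], "dr": [0.02, -0.04, 0.0]}, {"travel": [-12.6, -2.9, 27.7], "dr": [0.02, -0.04, 0.0]}, {"travel": [0.0, 0.0, 17.5], "dr": [0.0, 0.0, 0.0]}]
```

Request:
{"op": "servo_tool", "data": {"plan": [{"travel": [-12.6, -2.9, 27.7], "dr": [0, 0, 0]}, {"travel": [-12.6, -2.9, 27.7], "dr": [0, 0, 0]}, {"travel": [-12.6, -2.9, 27.7], "dr": [0, 0, 0]}, {"travel": [0, 0, 6], "dr": [0, 0, 0]}, {"travel": [0, 0, 6], "dr": [0, 0, 0]}, {"travel": [0, 0, 2], "dr": [0, 0, 0]}, {"travel": [0, 0, 0], "dr": [0, 0, 0]}, {"travel": [0, 0, 0], "dr": [0, 0, 0]}]}}

```text
time_s: 6.27
tcp_pos: [0.5783, 0.0377, 0.2224]
tcp_rot: [[-0.875, -0.137, 0.464], [-0.121, 0.991, 0.065], [-0.469, 0.001, -0.883]]
contact_force: [-0.0, -0.6, -2.5]
opening: 0.125
```

```bash
python3 - <<'E'
from goal import *
cover_now();a=grab('scene','s4')['img'];cover_now();grab('wrist','w4');cover_now();b=grab('top','t4')['img'];cover_now()
cv2.imwrite('pics/s4c.png',cv2.resize(a[130:210,230:340,::-1],None,fx=7,fy=7,interpolation=cv2.INTER_CUBIC))
E
```

```text
cover in studs mm [-9.03  0.02 16.71] rot err [-0.04  0.06  0.04] F face [-1.3 -0.6 -2.1] t 6.27
cover in studs mm [-8.79  0.15 16.88] rot err [-0.05  0.03  0.03] F face [-1.5  0.6 -2.8] t 6.32
cover in studs mm [-8.64  0.21 16.92] rot err [-0.04  0.01  0.02] F face [-1.6  0.7 -2.7] t 6.37
cover in studs mm [-8.57  0.27 16.9 ] rot err [-0.05  0.    0.02] F face [-0.4  0.5 -2.4] t 6.42
```

View pics/s4c.png

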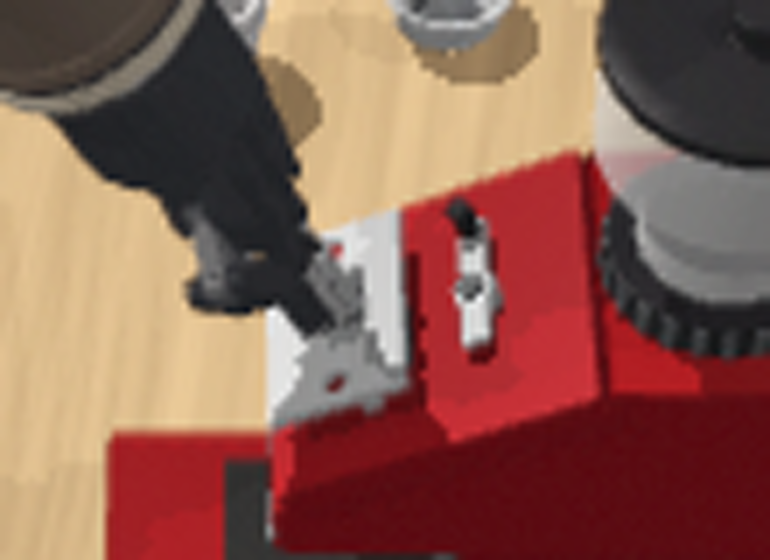

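View pics/w4.png

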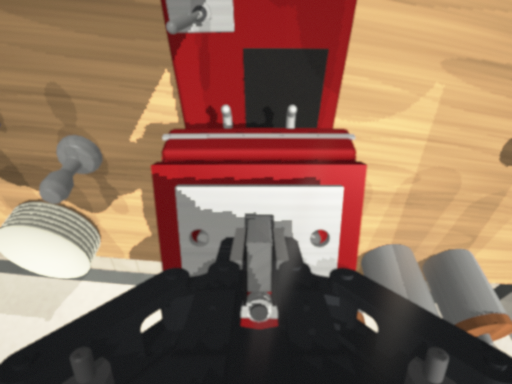

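```bash
python3 - <<'E'
from goal import *
f=load('w4');
a=f['img'][120:260,140:380,::-1];cv2.imwrite('pics/w4c.png',cv2.resize(a,None,fx=3.3333,fy=3.3333,interpolation=cv2.INTER_CUBIC))
E
```

```text
(no output)
```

View pics/w4c.png

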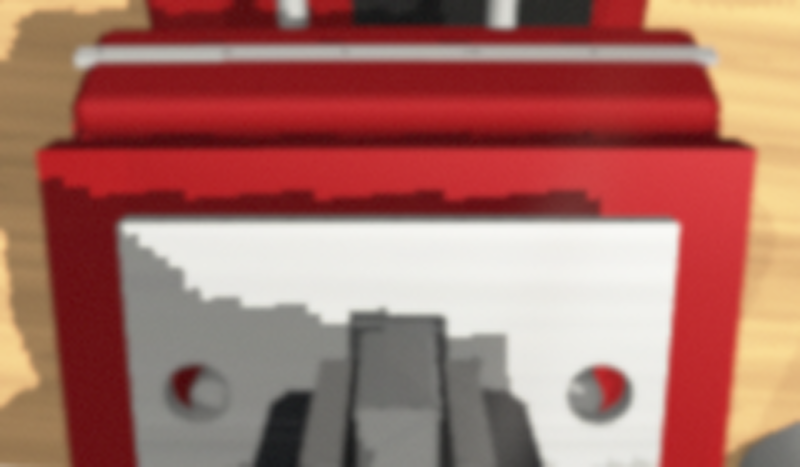

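```bash
python3 - <<'E'
from goal import *
f=load('w4');C4=lambda x,y:((x+.5)/3.3333-.5+140,(y+.5)/3.3333-.5+120)
F=faceR()
def onface(q,h):
    x,y=ray(f,*C4(*q));E=f['extrinsics'];d=E[:3,:3]@np.array([x,-y,-1]);c=E[:3,3];n=F[:,2]
    P=c+d*((n@(S+n*h/1000-c))/(d@n));return (F.T@(P-S)*1000).round(2)
print('face corners',onface((40,148),0),onface((755,150),0))
for z in (16,17,18): print('plate corners',onface((118,220),z+5),onface((681,222),z+5))
P=cloud(f);L=(P-S)@F*1000
for q in [(100,300),(720,300),(300,170),(600,170)]:
    u,v=C4(*q);print('face pts',L[int(v),int(u)].round(1))
for q in [(300,250),(600,250),(150,350),(550,300)]:
    u,v=C4(*q);print('plate pts',L[int(v),int(u)].round(1))
for q in [(197,391),(600,393)]: print('hole',onface(q,22))
p,r=state();cover_now()
E
```

```text
face corners [-46.17 -64.43   0.  ] [-45.74  64.48   0.  ]
plate corners [-38.34 -45.04  21.  ] [-37.94  45.62  21.  ]
plate corners [-38.6  -44.75  22.  ] [-38.21  45.31  22.  ]
plate corners [-38.87 -44.45  23.  ] [-38.48  45.01  23.  ]
face pts [-17.5 -56.4  -0.2]
face pts [-17.7  60.    0.7]
face pts [-42.4 -18.    0.1]
face pts [-42.4  36.    0.2]
plate pts [-34.1 -16.   22.5]
plate pts [-34.1  32.   22.8]
plate pts [-16.9 -41.3  22.7]
plate pts [-25.5  24.4  22.2]
hole [ -8.83 -33.81  22.  ]
hole [-8.38 34.03 22.  ]
t 6.42 p [0.5786 0.038  0.2228] F [ 0.7  0.6 -2.3] op 0.126
cover in studs mm [-8.57  0.27 16.9 ] rot err [-0.05  0.    0.02] F face [-0.4  0.5 -2.4] t 6.42
```

Request:
{"op": "servo_tool", "data": {"plan": [{"travel": [2, 0, 3], "dr": [0, 0, 0]}, {"travel": [0, 0, 2.5], "dr": [0, 0, 0]}, {"travel": [0, 0, 0], "dr": [0, 0, 0]}, {"travel": [0, 0, 0.5], "dr": [0, 0, 0]}, {"travel": [0, 0, 0], "dr": [0, 0, 0]}]}}

```text
time_s: 6.83
tcp_pos: [0.5795, 0.0384, 0.2157]
tcp_rot: [[-0.875, -0.138, 0.464], [-0.121, 0.99, 0.066], [-0.468, 0.001, -0.884]]
contact_force: [-7.1, -0.9, 6.3]
opening: 0.129
```

```bash
python3 - <<'E'
from goal import *
cover_now()
E
```

```text
cover in studs mm [-11.08   0.51  10.26] rot err [-0.07  0.08  0.01] F face [-3.3  0.1  8.9] t 6.83
```

Request:
{"op": "servo_tool", "data": {"plan": [{"travel": [0, 0, 1], "dr": [0, 0, 0]}, {"travel": [0, 0, 0], "dr": [0, 0, 0]}, {"travel": [0, 0, 0], "dr": [0, 0, 0]}]}}

```text
time_s: 7.08
tcp_pos: [0.5796, 0.0384, 0.2154]
tcp_rot: [[-0.875, -0.138, 0.464], [-0.121, 0.99, 0.066], [-0.469, 0.001, -0.883]]
contact_force: [-19.9, -4.0, 22.0]
opening: 0.129
```

```bash
python3 - <<'E'
from goal import *
cover_now()
E
```

```text
cover in studs mm [-11.11   0.49   9.92] rot err [-0.07  0.06  0.01] F face [-7.5 -1.2 29. ] t 7.08
```

Request:
{"op": "servo_tool", "data": {"plan": [{"travel": [-1, 0, -0.7], "dr": [0, 0, 0]}, {"travel": [-1, 0, 0], "dr": [0, 0, 0]}, {"travel": [-1, 0, 0], "dr": [0, 0, 0]}, {"travel": [-1, 0, 0], "dr": [0, 0, 0]}, {"travel": [-1, 0, 0], "dr": [0, 0, 0]}, {"travel": [-1, 0, 0], "dr": [0, 0, 0]}, {"travel": [-1, 0, 0], "dr": [0, 0, 0]}]}}

```text
time_s: 7.67
tcp_pos: [0.5827, 0.0395, 0.2172]
tcp_rot: [[-0.878, -0.138, 0.459], [-0.121, 0.99, 0.066], [-0.463, 0.003, -0.886]]
contact_force: [-24.5, -3.0, 10.8]
opening: 0.132
```

```bash
python3 - <<'E'
from goal import *
cover_now()
E
```

```text
cover in studs mm [-7.54  1.15  9.98] rot err [-0.15  0.39  0.02] F face [-16.7   0.4  21.2] t 7.67
```

Request:
{"op": "servo_tool", "data": {"plan": [{"travel": [-1, 0, 0], "dr": [0, 0, 0]}, {"travel": [-1, 0, 0], "dr": [0, 0, 0]}, {"travel": [0, 0, 0], "dr": [0, 0, 0]}]}}

```text
time_s: 7.92
tcp_pos: [0.5878, 0.0395, 0.2197]
tcp_rot: [[-0.875, -0.138, 0.464], [-0.121, 0.99, 0.065], [-0.469, 0.001, -0.883]]
contact_force: [0.0, -0.5, -2.8]
opening: 0.132
```

```bash
python3 - <<'E'
from goal import *
cover_now()
E
```

```text
cover in studs mm [-1.77  0.43  9.82] rot err [-0.06  0.06  0.01] F face [-1.4 -0.5 -2.5] t 7.92
```

Request:
{"op": "servo_tool", "data": {"plan": [{"travel": [-0.5, 0, 1], "dr": [0, 0, 0]}, {"travel": [0, 0, 1], "dr": [0, 0, 0]}, {"travel": [0, 0, 1], "dr": [0, 0, 0]}, {"travel": [0, 0, 0], "dr": [0, 0, 0]}]}}

```text
time_s: 8.25
tcp_pos: [0.5896, 0.0397, 0.2169]
tcp_rot: [[-0.875, -0.138, 0.463], [-0.121, 0.99, 0.065], [-0.468, 0.001, -0.884]]
contact_force: [1.3, -1.1, -2.3]
opening: 0.123
```

```bash
python3 - <<'E'
from goal import *
cover_now();f=grab('wrist','w5');cover_now()
a=f['img'][120:260,140:380,::-1];cv2.imwrite('pics/w5c.png',cv2.resize(a,None,fx=3.3333,fy=3.3333,interpolation=cv2.INTER_CUBIC))
E
```

```text
cover in studs mm [-1.54  0.41  6.5 ] rot err [-0.06  0.09  0.02] F face [-0.  -1.2 -2.6] t 8.25
cover in studs mm [-1.62  0.42  6.58] rot err [-0.06  0.09  0.02] F face [-1.9 -0.4 -2.4] t 8.3
```

View pics/w5c.png

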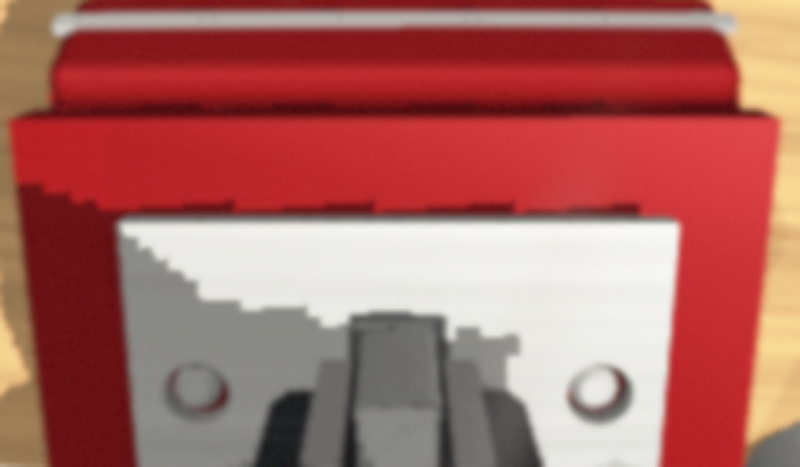

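Request:
{"op": "servo_tool", "data": {"plan": [{"travel": [0, 0, 1.5], "dr": [0, 0, 0]}, {"travel": [0, 0, 1.5], "dr": [0, 0, 0]}, {"travel": [0, 0, 1.5], "dr": [0, 0, 0]}, {"travel": [0, 0, 1], "dr": [0, 0, 0]}, {"travel": [0, 0, 0], "dr": [0, 0, 0]}]}}

```text
time_s: 8.72
tcp_pos: [0.5921, 0.0401, 0.212]
tcp_rot: [[-0.875, -0.138, 0.463], [-0.121, 0.99, 0.065], [-0.468, 0.001, -0.884]]
contact_force: [0.2, -0.5, -2.1]
opening: 0.127
```

Request:
{"op": "servo_tool", "data": {"plan": [{"travel": [0, 0, 0.8], "dr": [0, 0, 0]}, {"travel": [0, 0, 0], "dr": [0, 0, 0]}, {"travel": [0, 0, 0], "dr": [0, 0, 0]}]}}

```text
time_s: 8.97
tcp_pos: [0.5924, 0.0401, 0.2116]
tcp_rot: [[-0.875, -0.138, 0.464], [-0.121, 0.99, 0.065], [-0.468, 0.001, -0.884]]
contact_force: [-0.2, 0.3, -2.5]
opening: 0.125
```

```bash
python3 - <<'E'
from goal import *
cover_now();f=grab('wrist','w6');cover_now()
a=f['img'][80:260,140:380,::-1];cv2.imwrite('pics/w6c.png',cv2.resize(a,None,fx=3.3333,fy=3.3333,interpolation=cv2.INTER_CUBIC))
P=cloud(f);L=(P-S)@faceR()*1000
for q in [(200,200),(300,200),(325,210)]: print(L[q[1],q[0]].round(1))
E
```

```text
cover in studs mm [-1.49  0.43  0.5 ] rot err [-0.06  0.08  0.02] F face [-1.4  0.4 -2.2] t 8.97
cover in studs mm [-1.55  0.4   0.47] rot err [-0.06  0.08  0.02] F face [-2.1  1.3 -1.6] t 9.02
[-23.5 -31.4   6.2]
[-23.3  22.3   5.8]
[-17.4  36.3   5.4]
```

View pics/w6c.png

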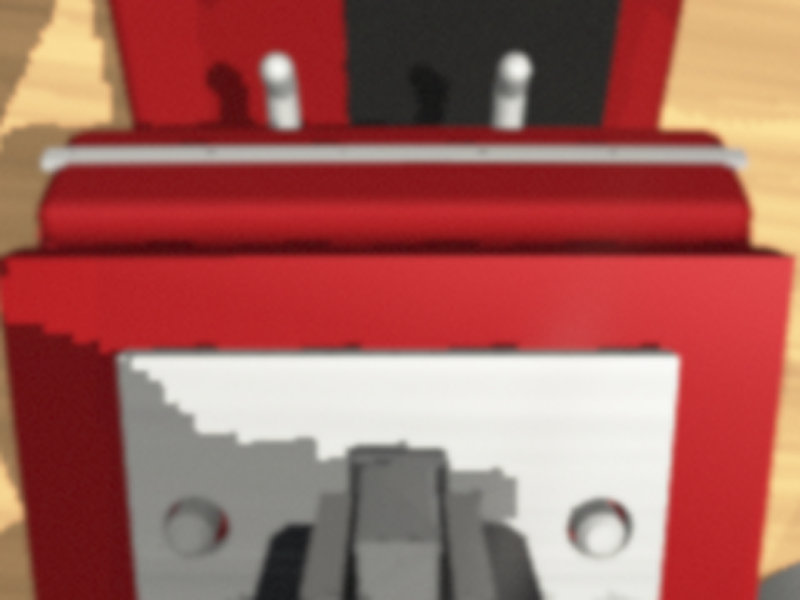

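Almost flush; studs through both holes. Press down until contact.

Request:
{"op": "servo_tool", "data": {"plan": [{"travel": [0, 0, 0.8], "dr": [0, 0, 0]}, {"travel": [0, 0, 0.5], "dr": [0, 0, 0]}, {"travel": [0, 0, 0], "dr": [0, 0, 0]}, {"travel": [0, 0, 0], "dr": [0, 0, 0]}]}}

```text
time_s: 9.35
tcp_pos: [0.5925, 0.0401, 0.2115]
tcp_rot: [[-0.875, -0.138, 0.464], [-0.121, 0.99, 0.066], [-0.469, 0.001, -0.883]]
contact_force: [-24.7, -4.8, 28.5]
opening: 0.127
```

```bash
python3 - <<'E'
from goal import *
cover_now()
E
```

```text
cover in studs mm [-1.43  0.43  0.36] rot err [-0.06  0.03  0.01] F face [-8.8 -1.3 36.9] t 9.35
```

Request:
{"op": "servo_tool", "data": {"plan": [{"travel": [0, 0, -1], "dr": [0, 0, 0]}, {"travel": [0, 0, 0], "dr": [0, 0, 0]}]}}

```text
time_s: 9.52
tcp_pos: [0.5926, 0.0401, 0.2118]
tcp_rot: [[-0.875, -0.138, 0.464], [-0.121, 0.99, 0.065], [-0.469, 0.001, -0.883]]
contact_force: [0.6, 0.0, -2.9]
opening: 0.13
```

Request:
{"op": "servo_tool", "data": {"plan": [{"travel": [0, 0, 0], "dr": [0, 0, 0]}, {"travel": [0, 0, 0], "dr": [0, 0, 0]}, {"travel": [0, 0, 0], "dr": [0, 0, 0]}, {"travel": [0, 0, -10], "dr": [0, 0, 0]}, {"travel": [0, 0, -25], "dr": [0, 0, 0]}, {"travel": [0, 0, -30], "dr": [0, 0, 0]}, {"travel": [0, 0, -30], "dr": [0, 0, 0]}, {"travel": [0, 0, 0], "dr": [0, 0, 0]}], "grip": 0.5}}

```text
time_s: 10.18
tcp_pos: [0.5483, 0.0335, 0.3005]
tcp_rot: [[-0.873, -0.137, 0.469], [-0.121, 0.991, 0.065], [-0.473, -0.0, -0.881]]
contact_force: [1.6, 0.2, 2.0]
opening: 0.501
```

```bash
python3 - <<'E'
from goal import *
state();cover_now();f=grab('wrist','w7');g=grab('scene','s7');grab('top','t7')
cv2.imwrite('pics/s7c.png',cv2.resize(g['img'][130:210,230:340,::-1],None,fx=7,fy=7,interpolation=cv2.INTER_CUBIC))
P=cloud(f);L=(P-S)@faceR()*1000
for x,y in [(-25,-20),(-25,20),(-20,40),(-20,-40),(20,40),(20,-40)]:
    d=np.hypot(L[...,0]-x,L[...,1]-y)+0*L[...,2];i=np.unravel_index(d.argmin(),d.shape);print((x,y),L[i].round(1),i)
E
```

```text
t 10.18 p [0.5483 0.0335 0.3005] F [1.6 0.2 2. ] op 0.501
cover in studs mm [ 0.93 -0.1  99.91] rot err [ 0.03 -0.24 -0.01] F face [2.3 0.  1. ] t 10.18
(-25, -20) [-24.9 -19.9   6.5] (np.int64(160), np.int64(236))
(-25, 20) [-24.7  19.7   5.5] (np.int64(160), np.int64(282))
(-20, 40) [-20.3  39.8   5.3] (np.int64(165), np.int64(305))
(-20, -40) [-20.2 -40.1   5.1] (np.int64(165), np.int64(213))
(20, 40) [20.2 39.8  5.2] (np.int64(209), np.int64(303))
(20, -40) [ 20.2 -40.    5.3] (np.int64(209), np.int64(215))
```

View pics/w7.png

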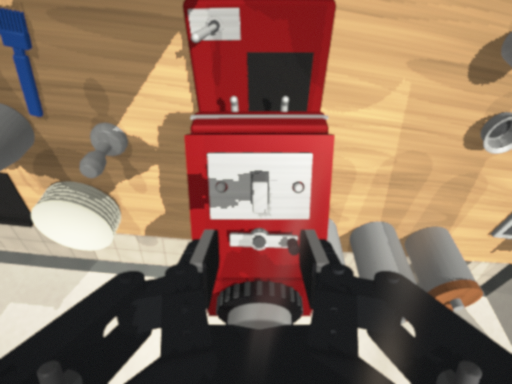

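View pics/s7c.png

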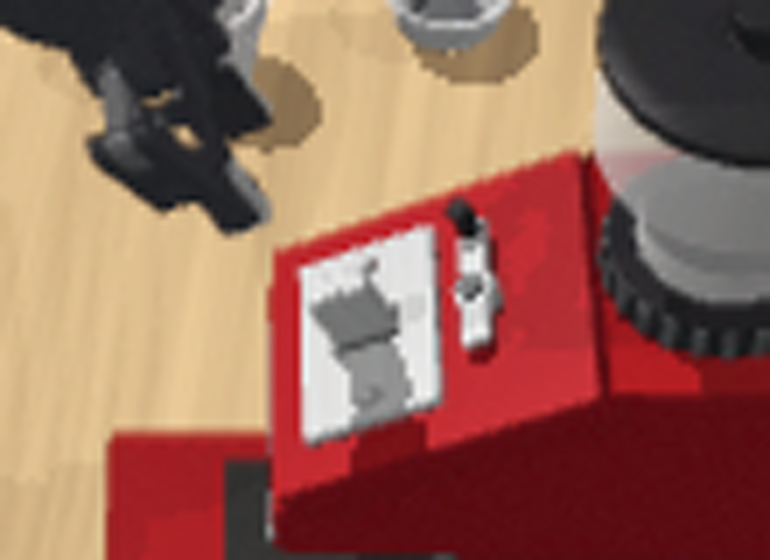

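```bash
python3 - <<'E'
from goal import *
f=load('w7');F=faceR()
a=f['img'][210:290,205:325,::-1];cv2.imwrite('pics/w7c.png',cv2.resize(a,None,fx=6,fy=6,interpolation=cv2.INTER_CUBIC))
E
```

```text
(no output)
```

View pics/w7c.png

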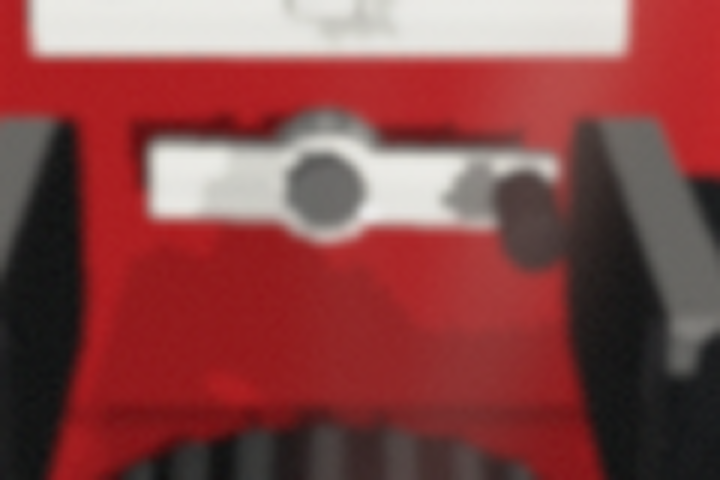

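```bash
python3 - <<'E'
from goal import *
f=load('w7');F=faceR()
C7=lambda x,y:((x+.5)/6-.5+205,(y+.5)/6-.5+210)
def onface(q,h):
    x,y=ray(f,*C7(*q));E=f['extrinsics'];d=E[:3,:3]@np.array([x,-y,-1]);c=E[:3,3];n=F[:,2]
    P=c+d*((n@(S+n*h/1000-c))/(d@n));return (F.T@(P-S)*1000).round(2)
print('pivot',onface((326,190),13),'post top',onface((537,240),27),'post base',onface((523,190),10.8),'nose end',onface((150,180),10.8))
P=cloud(f);L=(P-S)@F*1000
for q in [(326,190),(537,240),(200,170)]:
    u,v=C7(*q);print(L[int(round(v)),int(round(u))].round(1))
t=np.radians(20);n=np.array([0,0,1.]);z=-np.cos(t)*n+np.sin(t)*np.array([1,0,0]);d=np.array([1,-1,0])/2**.5
x=-(d-(d@z)*z);x/=np.linalg.norm(x);y=np.cross(z,x);RL=F@np.stack([x,y,z],1)
np.save('RL.npy',RL)
p,r=state()
piv=np.array([49,0.]);th=1.54
post=piv+30*np.array([np.cos(th),np.sin(th)]);end=piv+np.array([30,0])
dd=d[:2]
W=lambda xy,h:S+F@(np.append(xy,h)/1000)
A=post-dd*28;print('A',A,W(A,13),'E',end-dd*16)
p1,r1=plan(p,r,[(W(A,75),RL)],smax=30,amax=6.5)
print();p1,r1=plan(p1,r1,[(W(A,14),RL)],smax=25)
E
```

```text
pivot [48.56 -0.2  13.  ] post top [49.68 30.22 27.  ] post base [49.66 29.95 10.8 ] nose end [ 47.99 -27.07  10.8 ]
[48.1 -0.1 13.4]
[49.9 30.1 27.4]
[ 45.9 -19.2  11.8]
t 10.33 p [0.5485 0.0338 0.296 ] F [-0.3 -0.3 -0.1] op 0.503
A [30.1247539  49.78476479] [0.61245829 0.09312927 0.22662103] E [67.6862915 11.3137085]
[{"travel": [-3.8, 6.2, 4.1], "dr": [-1.02, -2.36, 5.78]}, {"travel": [-3.0, 6.5, 4.4], "dr": [-1.02, -2.36, 5.78]}, {"travel": [-2.2, 6.7, 4.6], "dr": [-1.02, -2.36, 5.79]}, {"travel": [-1.3, 6.8, 4.8], "dr": [-1.02, -2.36, 5.78]}, {"travel": [-0.4, 6.8, 4.9], "dr": [-1.01, -2.36, 5.78]}, {"travel": [0.5, 6.7, 5.0], "dr": [-1.02, -2.37, 5.79]}, {"travel": [1.4, 6.5, 5.1], "dr": [-1.01, -2.36, 5.78]}, {"travel": [2.3, 6.3, 5.2], "dr": [-1.02, -2.37, 5.79]}]

[{"travel": [4.8, -5.1, 19.1], "dr": [0.0, 0.0, 0.0]}, {"travel": [4.7, -5.1, 19.1], "dr": [0.0, 0.0, 0.0]}, {"travel": [4.8, -5.0, 19.1], "dr": [0.0, 0.0, 0.0]}]
```

Request:
{"op": "servo_tool", "data": {"plan": [{"travel": [-3.8, 6.2, 4.1], "dr": [-1.02, -2.36, 5.78]}, {"travel": [-3.0, 6.5, 4.4], "dr": [-1.02, -2.36, 5.78]}, {"travel": [-2.2, 6.7, 4.6], "dr": [-1.02, -2.36, 5.79]}, {"travel": [-1.3, 6.8, 4.8], "dr": [-1.02, -2.36, 5.78]}, {"travel": [-0.4, 6.8, 4.9], "dr": [-1.01, -2.36, 5.78]}, {"travel": [0.5, 6.7, 5.0], "dr": [-1.02, -2.37, 5.79]}, {"travel": [1.4, 6.5, 5.1], "dr": [-1.01, -2.36, 5.78]}, {"travel": [2.3, 6.3, 5.2], "dr": [-1.02, -2.37, 5.79]}], "grip": 1.0}}

```text
time_s: 11.0
tcp_pos: [0.5736, 0.0803, 0.2863]
tcp_rot: [[-0.719, 0.235, 0.654], [0.424, 0.894, 0.145], [-0.551, 0.381, -0.742]]
contact_force: [0.2, 0.5, 0.3]
opening: -0.003
```

```bash
cat > lat.py <<'E'
from goal import *
F=faceR();RL=np.load('RL.npy')
def now():
    s=manip.get_state();q=F.T@(s['tcp_pos']-S)*1000
    print('tcp face',q.round(1),'err',np.degrees(R.from_matrix(RL.T@s['tcp_rot']).as_rotvec()).round(2),'F',(F.T@s['contact_force']).round(1),'op',s['opening'].round(3) if hasattr(s['opening'],'round') else s['opening'],'t',round(s['time_s'],2),s['qpos'].round(0));return s
E
python3 - <<'E'
from lat import *
s=now();grab('scene','s8')
W=lambda xy,h:S+F@(np.append(xy,h)/1000)
p,r=plan(s['tcp_pos'],s['tcp_rot'],[(W((30.1,49.8),14),RL)],smax=20)
E
```

```text
tcp face [22.6 42.4 84.6] err [  1.41   6.63 -15.32] F [0.4 0.4 0.1] op -0.0029536672283976564 t 11.0 [  -1.    5.  132.   82.    9. -147.]
[{"travel": [2.6, -0.5, 17.6], "dr": [-0.35, -1.66, 3.83]}, {"travel": [3.0, -0.8, 17.6], "dr": [-0.35, -1.66, 3.83]}, {"travel": [3.5, -1.1, 17.5], "dr": [-0.35, -1.66, 3.83]}, {"travel": [3.9, -1.5, 17.3], "dr": [-0.36, -1.65, 3.83]}]
```

View pics/s8.png

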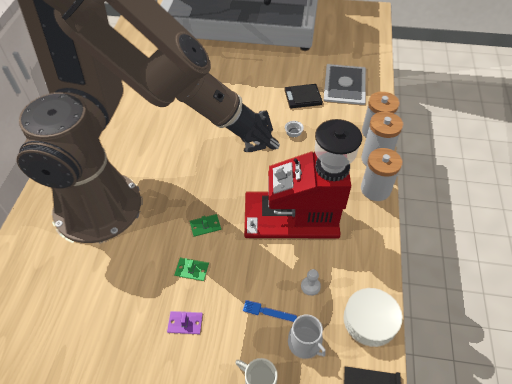

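```bash
python3 - <<'E'
from lat import *
s=now()
W=lambda xy,h:S+F@(np.append(xy,h)/1000)
p,r=plan(s['tcp_pos'],s['tcp_rot'],[(W((27,30),80),toolR())],smax=20,amax=4.5)
E
```

```text
tcp face [22.8 42.9 84.5] err [  1.33   6.58 -14.92] F [-1.2  0.6  0.3] op -0.000444484629229368 t 11.05 [  -1.    5.  132.   83.    9. -148.]
[{"travel": [-1.2, -1.2, 0.6], "dr": [0.86, 1.61, -3.89]}, {"travel": [-1.1, -1.3, 0.6], "dr": [0.87, 1.61, -3.89]}, {"travel": [-1.0, -1.3, 0.6], "dr": [0.86, 1.61, -3.89]}, {"travel": [-1.0, -1.4, 0.5], "dr": [0.87, 1.6, -3.89]}, {"travel": [-0.9, -1.5, 0.5], "dr": [0.86, 1.61, -3.89]}, {"travel": [-0.8, -1.5, 0.6], "dr": [0.87, 1.6, -3.89]}, {"travel": [-0.7, -1.5, 0.5], "dr": [0.86, 1.61, -3.89]}, {"travel": [-0.6, -1.6, 0.6], "dr": [0.87, 1.6, -3.9]}]
```

Request:
{"op": "servo_tool", "data": {"plan": [{"travel": [-1.2, -1.2, 0.6], "dr": [0.86, 1.61, -3.89]}, {"travel": [-1.1, -1.3, 0.6], "dr": [0.87, 1.61, -3.89]}, {"travel": [-1, -1.3, 0.6], "dr": [0.86, 1.61, -3.89]}, {"travel": [-1, -1.4, 0.5], "dr": [0.87, 1.6, -3.89]}, {"travel": [-0.9, -1.5, 0.5], "dr": [0.86, 1.61, -3.89]}, {"travel": [-0.8, -1.5, 0.6], "dr": [0.87, 1.6, -3.89]}, {"travel": [-0.7, -1.5, 0.5], "dr": [0.86, 1.61, -3.89]}, {"travel": [-0.6, -1.6, 0.6], "dr": [0.87, 1.6, -3.9]}]}}

```text
time_s: 11.72
tcp_pos: [0.5802, 0.0721, 0.2855]
tcp_rot: [[-0.864, -0.077, 0.497], [-0.037, 0.995, 0.09], [-0.502, 0.059, -0.863]]
contact_force: [-0.3, 0.4, -0.3]
opening: 0.005
```

```bash
sed -i "s/RL=np.load('RL.npy')/RL=toolR()/" lat.py; python3 - <<'E'
from lat import *
s=now()
W=lambda xy,h:S+F@(np.append(xy,h)/1000)
p,r=plan(s['tcp_pos'],s['tcp_rot'],[(W((27,30),60),toolR())],smax=20,amax=4.5)
p,r=plan(p,r,[(W((27,30),15),toolR())],smax=15,amax=4.5)
E
```

```text
tcp face [27.  33.4 81.4] err [-1.3  -2.27  4.67] F [-0.3  0.5 -0.2] op 0.00499284253407431 t 11.72 [   1.    7.  122.   13.   22. -103.]
[{"travel": [0.3, -2.0, 10.6], "dr": [0.65, 1.14, -2.34]}, {"travel": [0.1, -1.8, 10.7], "dr": [0.65, 1.13, -2.33]}]
[{"travel": [0.0, 0.0, 15.0], "dr": [0.0, 0.0, 0.0]}, {"travel": [0.0, 0.0, 15.0], "dr": [0.0, 0.0, 0.0]}, {"travel": [0.0, 0.0, 15.0], "dr": [0.0, 0.0, 0.0]}]
```

Request:
{"op": "servo_tool", "data": {"plan": [{"travel": [0.3, -2, 10.6], "dr": [0.65, 1.14, -2.34]}, {"travel": [0.1, -1.8, 10.7], "dr": [0.65, 1.13, -2.33]}, {"travel": [0, 0, 0], "dr": [0, 0, 0]}, {"travel": [0, 0, 0], "dr": [0, 0, 0]}]}}

```text
time_s: 12.05
tcp_pos: [0.5904, 0.0713, 0.2664]
tcp_rot: [[-0.874, -0.135, 0.466], [-0.117, 0.991, 0.068], [-0.471, 0.005, -0.882]]
contact_force: [-0.6, -0.2, 0.4]
opening: -0.001
```

```bash
python3 - <<'E'
from lat import *
s=now();grab('wrist','w9');s=now()
W=lambda xy,h:S+F@(np.append(xy,h)/1000)
p,r=plan(s['tcp_pos'],s['tcp_rot'],[(W((27,30),15),toolR())],smax=15,amax=4.5)
E
```

```text
tcp face [26.9 31.2 59.8] err [-0.17 -0.08  0.24] F [-0.3 -0.1  0.7] op -0.0011817266473759021 t 12.05 [   2.   10.  121.    8.   22. -102.]
tcp face [27.  31.2 60.3] err [-0.19 -0.12  0.28] F [ 0.6 -0.9 -0. ] op -0.0032020091600183285 t 12.1 [   2.   10.  121.    8.   22. -102.]
[{"travel": [0.0, -0.3, 11.3], "dr": [0.05, 0.03, -0.07]}, {"travel": [0.0, -0.3, 11.3], "dr": [0.05, 0.03, -0.07]}, {"travel": [0.0, -0.4, 11.3], "dr": [0.04, 0.03, -0.07]}, {"travel": [0.0, -0.3, 11.4], "dr": [0.05, 0.03, -0.07]}]
```

View pics/w9.png

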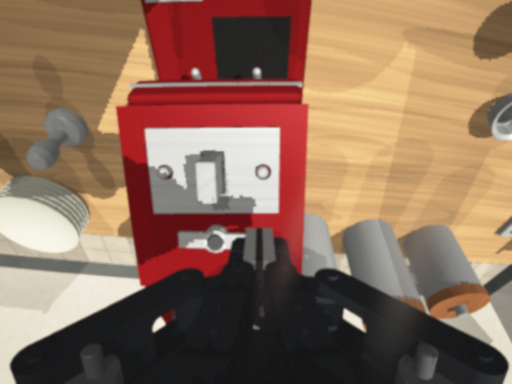

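Request:
{"op": "servo_tool", "data": {"plan": [{"travel": [0, -0.3, 11.3], "dr": [0, 0, 0]}, {"travel": [0, -0.3, 11.3], "dr": [0, 0, 0]}, {"travel": [0, -0.3, 11.3], "dr": [0, 0, 0]}, {"travel": [0, 0, 11], "dr": [0, 0, 0]}, {"travel": [0, 0, 0], "dr": [0, 0, 0]}]}}

```text
time_s: 12.52
tcp_pos: [0.6117, 0.0737, 0.2253]
tcp_rot: [[-0.875, -0.135, 0.465], [-0.117, 0.991, 0.068], [-0.47, 0.005, -0.883]]
contact_force: [0.2, 0.2, -1.0]
opening: -0.002
```

```bash
python3 - <<'E'
from lat import *
s=now()
E
```

```text
tcp face [26.5 30.6 13.5] err [-0.22 -0.03  0.26] F [-0.3  0.1 -1. ] op -0.0015072684408190167 t 12.52 [   2.   15.  121.   10.   17. -104.]
```

Request:
{"op": "servo_tool", "data": {"plan": [{"travel": [-5, 0, 0], "dr": [0, 0, 0]}, {"travel": [-5, 0, 0], "dr": [0, 0, 0]}, {"travel": [-4, 0, 0], "dr": [0, 0, 0]}, {"travel": [0, 0, 0], "dr": [0, 0, 0]}]}}

```text
time_s: 12.85
tcp_pos: [0.6253, 0.0755, 0.2358]
tcp_rot: [[-0.873, -0.136, 0.469], [-0.117, 0.991, 0.069], [-0.474, 0.005, -0.88]]
contact_force: [0.2, -1.1, -0.5]
opening: 0.001
```

```bash
python3 - <<'E'
from lat import *
s=now();g=grab('scene','s10')
cv2.imwrite('pics/s10c.png',cv2.resize(g['img'][120:210,230:360,::-1],None,fx=6,fy=6,interpolation=cv2.INTER_CUBIC))
grab('wrist','w10')
E
```

```text
tcp face [43.5 30.5 16.3] err [-0.2  -0.3   0.22] F [-0.2 -1.1 -0.4] op 0.0012374348799710003 t 12.85 [   2.   15.  119.    9.   18. -103.]
```

View pics/s10c.png

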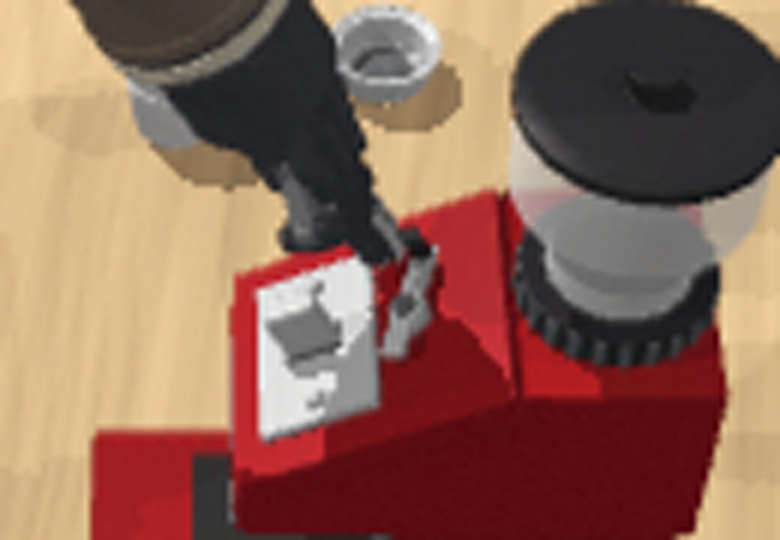

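View pics/w10.png

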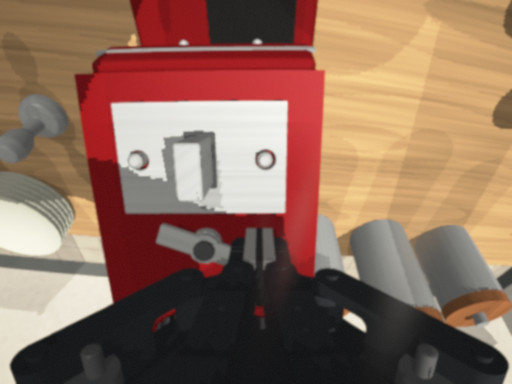

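Request:
{"op": "servo_tool", "data": {"plan": [{"travel": [-3, -1.5, 0], "dr": [0, 0, 0]}, {"travel": [-3, -2, 0], "dr": [0, 0, 0]}, {"travel": [-3, -2.5, 0], "dr": [0, 0, 0]}, {"travel": [-3, -2.5, 0], "dr": [0, 0, 0]}, {"travel": [0, 0, 0], "dr": [0, 0, 0]}]}}

```text
time_s: 13.37
tcp_pos: [0.6365, 0.0679, 0.2407]
tcp_rot: [[-0.873, -0.135, 0.468], [-0.117, 0.991, 0.068], [-0.473, 0.005, -0.881]]
contact_force: [-0.3, -0.6, -0.6]
opening: 0.004
```

```bash
python3 - <<'E'
from lat import *
s=now()
grab('wrist','w11')
g=grab('scene','s11')
cv2.imwrite('pics/s11c.png',cv2.resize(g['img'][120:210,230:360,::-1],None,fx=6,fy=6,interpolation=cv2.INTER_CUBIC))
E
```

```text
tcp face [54.7 21.4 15.9] err [-0.19 -0.24  0.24] F [-0.6 -0.6 -0.4] op 0.0041916836455241505 t 13.37 [   2.   15.  117.   10.   20. -104.]
```

View pics/w11.png

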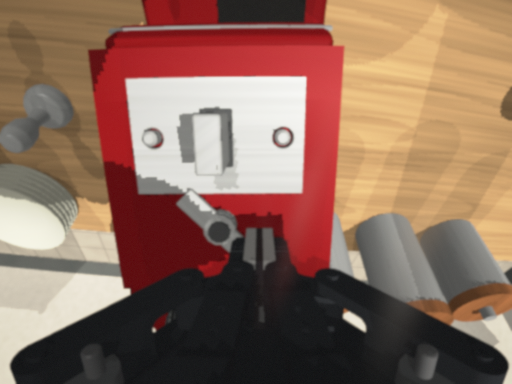

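View pics/s11c.png

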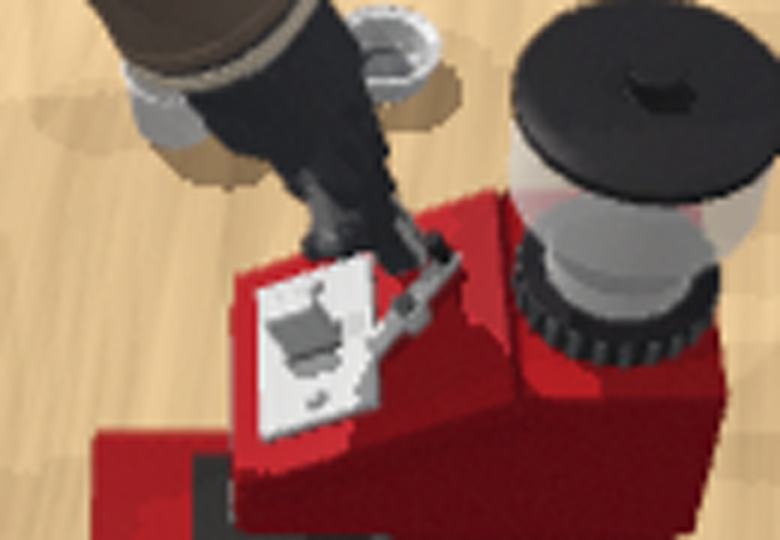

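Request:
{"op": "servo_tool", "data": {"plan": [{"travel": [6, 2, 0], "dr": [0, 0, 0]}, {"travel": [0, 12, 0], "dr": [0, 0, 0]}, {"travel": [0, 11, 0], "dr": [0, 0, 0]}, {"travel": [-10, 0, 0], "dr": [0, 0, 0]}, {"travel": [-10, 0, 0], "dr": [0, 0, 0]}, {"travel": [0, 0, 0], "dr": [0, 0, 0]}, {"travel": [0, 0, 0], "dr": [0, 0, 0]}]}}

```text
time_s: 14.05
tcp_pos: [0.6455, 0.0945, 0.2475]
tcp_rot: [[-0.873, -0.136, 0.469], [-0.117, 0.991, 0.069], [-0.473, 0.005, -0.881]]
contact_force: [-0.7, -0.8, 0.4]
opening: -0.0
```

```bash
python3 - <<'E'
from lat import *
s=now()
grab('wrist','w12')
g=grab('scene','s12')
cv2.imwrite('pics/s12c.png',cv2.resize(g['img'][120:210,230:360,::-1],None,fx=6,fy=6,interpolation=cv2.INTER_CUBIC))
E
```

```text
tcp face [69.  46.6 16. ] err [-0.2  -0.26  0.23] F [-0.5 -0.7  0.7] op -2.556680198351654e-05 t 14.05 [  5.  16. 115.   5.  21. -97.]
```

View pics/w12.png

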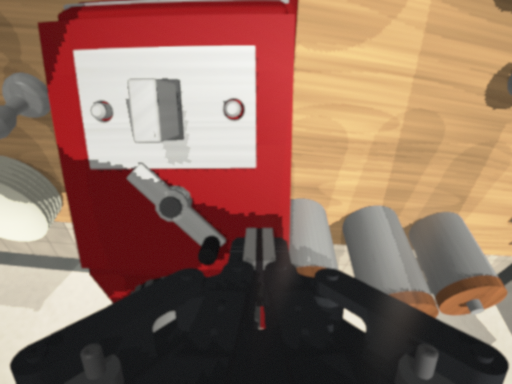

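View pics/s12c.png

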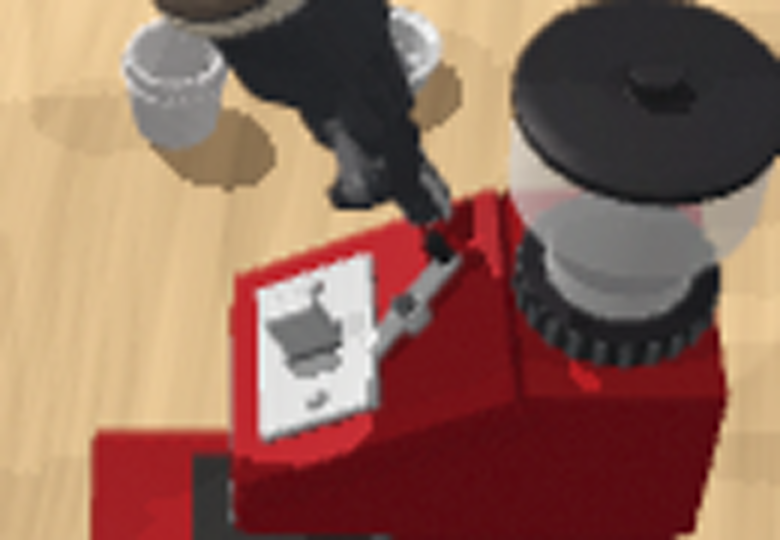

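Request:
{"op": "servo_tool", "data": {"plan": [{"travel": [-1, -5, 0], "dr": [0, 0, 0]}, {"travel": [-1, -5, 0], "dr": [0, 0, 0]}, {"travel": [0, -5, 0], "dr": [0, 0, 0]}, {"travel": [0, -5, 0], "dr": [0, 0, 0]}, {"travel": [0, 0, 0], "dr": [0, 0, 0]}]}}

```text
time_s: 14.57
tcp_pos: [0.6495, 0.0742, 0.2482]
tcp_rot: [[-0.873, -0.135, 0.468], [-0.116, 0.991, 0.068], [-0.473, 0.005, -0.881]]
contact_force: [1.0, -0.2, 0.8]
opening: 0.005
```

```bash
python3 - <<'E'
from lat import *
s=now()
grab('wrist','w13')
E
```

```text
tcp face [70.4 25.9 16.1] err [-0.19 -0.25  0.26] F [ 1.2 -0.4  0.2] op 0.004741381638742133 t 14.57 [   2.   16.  115.    8.   21. -102.]
```

View pics/w13.png

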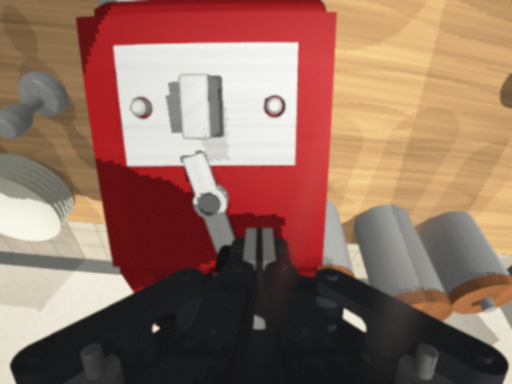

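Request:
{"op": "servo_tool", "data": {"plan": [{"travel": [0, -3, 0], "dr": [0, 0, 0]}, {"travel": [0, -3, 0], "dr": [0, 0, 0]}, {"travel": [0, -2, 0], "dr": [0, 0, 0]}, {"travel": [0, 0, 0], "dr": [0, 0, 0]}, {"travel": [0, 0, 0], "dr": [0, 0, 0]}]}}

```text
time_s: 15.03
tcp_pos: [0.6499, 0.0671, 0.2476]
tcp_rot: [[-0.874, -0.135, 0.467], [-0.117, 0.991, 0.068], [-0.472, 0.005, -0.882]]
contact_force: [0.2, 0.5, 0.1]
opening: 0.002
```

```bash
python3 - <<'E'
from lat import *
s=now()
E
```

```text
tcp face [69.6 18.8 15.8] err [-0.2  -0.17  0.24] F [ 0.3  0.4 -0.1] op 0.0017255476031315786 t 15.03 [   1.   16.  115.    9.   21. -104.]
```

Request:
{"op": "servo_tool", "data": {"plan": [{"travel": [0, -1.5, 0], "dr": [0, 0, 0]}, {"travel": [0, -1.5, 0], "dr": [0, 0, 0]}, {"travel": [0, 0, 0], "dr": [0, 0, 0]}, {"travel": [0, 0, 0], "dr": [0, 0, 0]}]}}

```text
time_s: 15.37
tcp_pos: [0.6505, 0.0642, 0.2478]
tcp_rot: [[-0.874, -0.136, 0.468], [-0.117, 0.991, 0.068], [-0.472, 0.005, -0.881]]
contact_force: [-0.7, -0.6, -0.9]
opening: 0.0
```

```bash
python3 - <<'E'
from lat import *
s=now()
grab('wrist','w14')
E
```

```text
tcp face [69.8 15.9 15.9] err [-0.2  -0.2   0.23] F [-1.1 -0.5 -0.5] op 0.00030534561932033113 t 15.37 [   1.   16.  115.   10.   21. -105.]
```

View pics/w14.png

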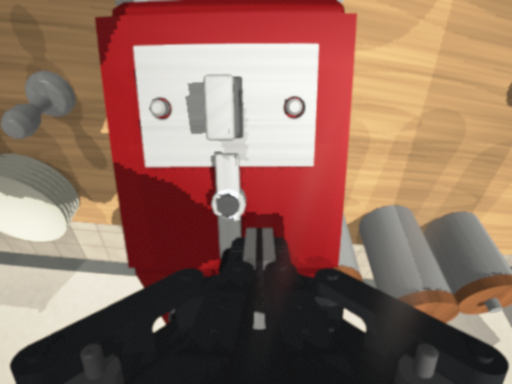

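Nearly shut, no stop force yet; push a little more.

Request:
{"op": "servo_tool", "data": {"plan": [{"travel": [0, -1, 0], "dr": [0, 0, 0]}, {"travel": [0, -1, 0], "dr": [0, 0, 0]}, {"travel": [0, 0, 0], "dr": [0, 0, 0]}, {"travel": [0, 0, 0], "dr": [0, 0, 0]}]}}

```text
time_s: 15.75
tcp_pos: [0.6498, 0.0627, 0.2472]
tcp_rot: [[-0.874, -0.136, 0.466], [-0.117, 0.991, 0.069], [-0.471, 0.006, -0.882]]
contact_force: [-4.6, 5.6, -0.4]
opening: 0.005
```

```bash
python3 - <<'E'
from lat import *
s=now()
E
```

```text
tcp face [68.8 14.5 15.7] err [-0.25 -0.09  0.22] F [-3.5  6.2  1.4] op 0.005148526120877331 t 15.75 [   1.   16.  115.   10.   21. -105.]
```

Request:
{"op": "servo_tool", "data": {"plan": [{"travel": [0, -1, 0], "dr": [0, 0, 0]}, {"travel": [0, 0, 0], "dr": [0, 0, 0]}, {"travel": [0, 0, 0], "dr": [0, 0, 0]}]}}

```text
time_s: 16.0
tcp_pos: [0.6495, 0.0616, 0.2468]
tcp_rot: [[-0.875, -0.136, 0.465], [-0.117, 0.991, 0.069], [-0.47, 0.006, -0.883]]
contact_force: [-6.2, 2.9, -2.3]
opening: 0.001
```

```bash
python3 - <<'E'
from lat import *
s=now()
E
```

```text
tcp face [68.1 13.5 15.6] err [-0.25 -0.03  0.22] F [-6.1  3.7  0.7] op 0.0008111065264656849 t 16.0 [   1.   16.  115.   10.   21. -105.]
```

Request:
{"op": "servo_tool", "data": {"plan": [{"travel": [0, 8, 0], "dr": [0, 0, 0]}, {"travel": [0, 8, -5], "dr": [0, 0, 0]}, {"travel": [5, 0, -30], "dr": [0, 0, 0]}, {"travel": [10, 0, -35], "dr": [0, 0, 0]}, {"travel": [20, 0, -20], "dr": [0, 0, 0]}, {"travel": [0, 0, 0], "dr": [0, 0, 0]}]}}

```text
time_s: 16.5
tcp_pos: [0.5733, 0.0667, 0.3128]
tcp_rot: [[-0.873, -0.136, 0.469], [-0.118, 0.991, 0.069], [-0.474, 0.005, -0.88]]
contact_force: [1.2, 0.6, 0.4]
opening: 0.004
```

```bash
python3 - <<'E'
from lat import *
s=now();state()
grab('wrist','w15')
g=grab('scene','s15')
cv2.imwrite('pics/s15c.png',cv2.resize(g['img'][120:250,225:355,::-1],None,fx=4.5,fy=4.5,interpolation=cv2.INTER_CUBIC))
E
```

```text
tcp face [ 33.1  29.  109. ] err [-0.2 -0.3  0.2] F [ 1.3  0.4 -0.2] op 0.004103255417706117 t 16.5 [   2.    5.  119.    7.   29. -101.]
t 16.5 p [0.5733 0.0667 0.3128] F [1.2 0.6 0.4] op 0.004
```

View pics/s15c.png

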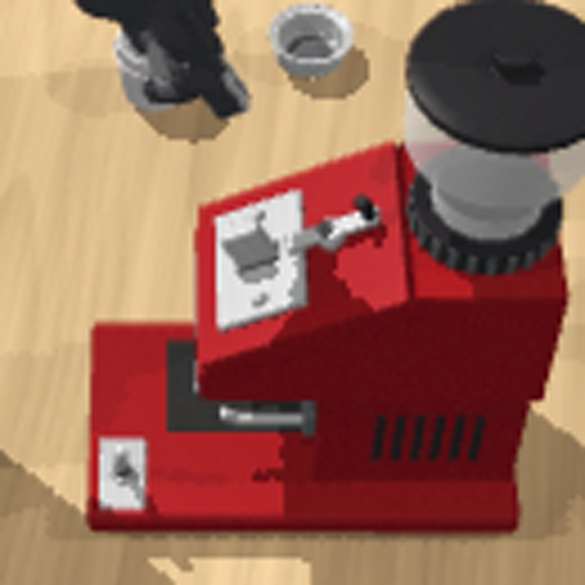

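View pics/w15.png

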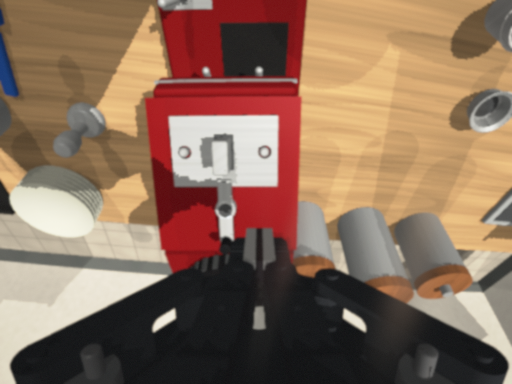

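```bash
cat > tog.py <<'E'
from goal import *
g=np.array([.634,.0455]);cy,sy=np.cos(np.radians(YAW)),np.sin(np.radians(YAW))
def GW(x,y,z): return np.array([g[0]+cy*x/1000-sy*y/1000,g[1]+sy*x/1000+cy*y/1000,z/1000])
def tnow():
    s=manip.get_state();d=s['tcp_pos'][:2]-g
    print('tcp grinder',np.array([cy*d[0]+sy*d[1],-sy*d[0]+cy*d[1],s['tcp_pos'][2]]).round(4)*1000,'err',np.degrees(R.from_matrix(toolR().T@s['tcp_rot']).as_rotvec()).round(2),'F',s['contact_force'].round(1),'t',round(s['time_s'],2),s['qpos'].round(0));return s
E
python3 - <<'E'
from tog import *
s=tnow()
p,r=plan(s['tcp_pos'],s['tcp_rot'],[(GW(-150,20,310),toolR()),(GW(-140,-100,170),toolR())],smax=36)
E
```

```text
tcp grinder [-54.5  29.  311.8] err [-0.19 -0.32  0.23] F [-0.   0.7 -0.1] t 16.6 [   2.    5.  119.    7.   28. -101.]
[{"travel": [28.3, -3.1, -14.6], "dr": [0.06, 0.11, -0.08]}, {"travel": [28.3, -3.0, -14.5], "dr": [0.06, 0.11, -0.07]}, {"travel": [28.4, -3.1, -14.5], "dr": [0.07, 0.1, -0.08]}, {"travel": [9.5, -20.0, 21.4], "dr": [0.0, 0.0, 0.0]}, {"travel": [9.5, -20.0, 21.4], "dr": [0.0, 0.0, 0.0]}, {"travel": [9.5, -20.0, 21.4], "dr": [0.0, 0.0, 0.0]}, {"travel": [9.5, -20.0, 21.4], "dr": [0.0, 0.0, 0.0]}, {"travel": [9.4, -20.0, 21.4], "dr": [0.0, 0.0, 0.0]}]
[{"travel": [9.5, -20.0, 21.3], "dr": [0.0, 0.0, 0.0]}]
```

Request:
{"op": "servo_tool", "data": {"plan": [{"travel": [28.3, -3, -14.5], "dr": [0, 0.1, -0.1]}, {"travel": [28.3, -3, -14.5], "dr": [0, 0.1, -0.1]}, {"travel": [28.3, -3, -14.5], "dr": [0, 0.1, 0]}, {"travel": [9.5, -20, 21.4], "dr": [0, 0, 0]}, {"travel": [9.5, -20, 21.4], "dr": [0, 0, 0]}, {"travel": [9.5, -20, 21.4], "dr": [0, 0, 0]}, {"travel": [9.5, -20, 21.4], "dr": [0, 0, 0]}, {"travel": [9.5, -20, 21.4], "dr": [0, 0, 0]}]}}

```text
time_s: 17.27
tcp_pos: [0.5031, -0.0404, 0.2054]
tcp_rot: [[-0.875, -0.14, 0.463], [-0.121, 0.99, 0.07], [-0.468, 0.005, -0.884]]
contact_force: [-0.6, 1.7, 0.6]
opening: -0.007
```

Request:
{"op": "servo_tool", "data": {"plan": [{"travel": [9.5, -20, 21.4], "dr": [0, 0, 0]}, {"travel": [0, 0, 0], "dr": [0, 0, 0]}, {"travel": [0, 0, 0], "dr": [0, 0, 0]}]}}

```text
time_s: 17.52
tcp_pos: [0.5071, -0.0545, 0.1884]
tcp_rot: [[-0.878, -0.138, 0.458], [-0.119, 0.99, 0.071], [-0.463, 0.008, -0.886]]
contact_force: [0.7, 0.5, 0.2]
opening: -0.001
```

```bash
python3 - <<'E'
from tog import *
s=tnow();f=grab('wrist','w16');h=grab('scene','s16');grab('top','t16')
p,r=plan(s['tcp_pos'],s['tcp_rot'],[(GW(-126,-100,110),toolR()),(GW(-126,-100,65),toolR())],smax=20)
cv2.imwrite('pics/s16c.png',cv2.resize(h['img'][120:250,225:355,::-1],None,fx=4.5,fy=4.5,interpolation=cv2.INTER_CUBIC))
E
```

```text
tcp grinder [-139.4  -81.6  188.4] err [-0.42  0.39  0.17] F [0.7 0.5 0.2] t 17.52 [ -19.   12.  134.   52.   16. -165.]
[{"travel": [4.9, -3.8, 15.1], "dr": [0.08, -0.08, -0.03]}, {"travel": [4.9, -3.8, 15.1], "dr": [0.09, -0.08, -0.04]}, {"travel": [4.9, -3.8, 15.1], "dr": [0.08, -0.08, -0.03]}, {"travel": [4.9, -3.7, 15.1], "dr": [0.09, -0.07, -0.04]}, {"travel": [5.0, -3.7, 15.1], "dr": [0.08, -0.08, -0.03]}, {"travel": [7.0, 0.0, 13.2], "dr": [0.0, 0.0, 0.0]}, {"travel": [7.1, 0.0, 13.3], "dr": [0.0, 0.0, 0.0]}, {"travel": [7.0, 0.0, 13.2], "dr": [0.0, 0.0, 0.0]}]
```

View pics/w16.png

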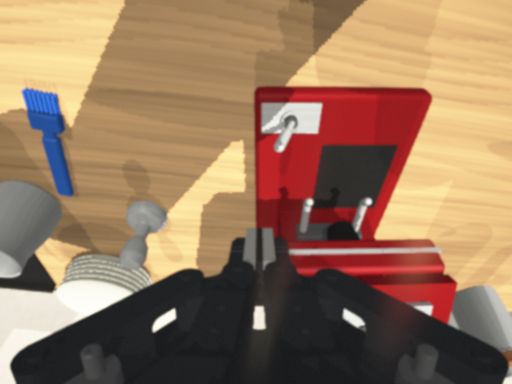

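View pics/s16c.png

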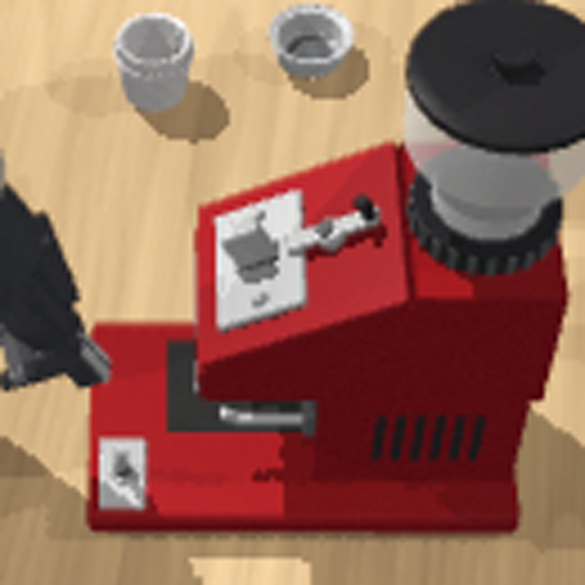

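```bash
cat >> tog.py <<'E'
def tiltR(t):
    c,s=np.cos(np.radians(t)),np.sin(np.radians(t));Z=np.array([[cy,-sy,0],[sy,cy,0],[0,0,1]])
    return Z@np.array([[c,0,-s],[0,1,0],[s,0,c]])@np.diag([-1,1,-1.])
RT=tiltR(10)
E
python3 - <<'E'
from tog import *
s=tnow()
p,r=plan(s['tcp_pos'],s['tcp_rot'],[(GW(-145,-90,188),RT)],smax=36,amax=4)
E
```

```text
tcp grinder [-139.   -80.5  190.2] err [-0.42  0.22  0.  ] F [-0.5 -0.3  0.3] t 17.67 [ -18.   11.  134.   52.   16. -165.]
[{"travel": [1.3, -1.9, -0.2], "dr": [0.08, 3.56, 0.01]}, {"travel": [1.3, -1.9, -0.1], "dr": [0.08, 3.55, 0.01]}, {"travel": [1.2, -1.9, 0.0], "dr": [0.09, 3.56, 0.02]}, {"travel": [1.3, -1.9, 0.1], "dr": [0.08, 3.55, 0.01]}, {"travel": [1.2, -1.9, 0.1], "dr": [0.09, 3.56, 0.02]}]
```

Request:
{"op": "servo_tool", "data": {"plan": [{"travel": [1, 0, 0], "dr": [0, 3.6, 0]}, {"travel": [1, 0, 0], "dr": [0, 3.6, 0]}, {"travel": [0, 0, 0], "dr": [0, 0, 0]}]}}

```text
time_s: 17.92
tcp_pos: [0.508, -0.0508, 0.1907]
tcp_rot: [[-0.907, -0.146, 0.395], [-0.129, 0.989, 0.069], [-0.401, 0.012, -0.916]]
contact_force: [1.3, -0.3, 0.8]
opening: 0.001
```

```bash
python3 - <<'E'
from tog import *
s=tnow()
E
```

```text
tcp grinder [-138.   -78.   190.7] err [-0.82  4.36 -0.15] F [ 1.3 -0.3  0.8] t 17.92 [ -17.   12.  130.   33.   19. -144.]
```

Request:
{"op": "servo_tool", "data": {"plan": [{"travel": [1, -2, 0], "dr": [0, 3.6, 0]}, {"travel": [1, -2, 0], "dr": [0, 3.6, 0]}, {"travel": [1, -2, 0], "dr": [0, 3.6, 0]}, {"travel": [0, 0, 0], "dr": [0, 0, 0]}, {"travel": [0, 0, 0], "dr": [0, 0, 0]}]}}

```text
time_s: 18.33
tcp_pos: [0.506, -0.0549, 0.1886]
tcp_rot: [[-0.962, -0.149, 0.229], [-0.141, 0.989, 0.051], [-0.234, 0.016, -0.972]]
contact_force: [0.3, 0.8, -0.6]
opening: 0.003
```

```bash
python3 - <<'E'
from tog import *
s=tnow()
p,r=plan(s['tcp_pos'],s['tcp_rot'],[(GW(-130,-100,110),RT),(GW(-130,-100,66),RT)],smax=20)
E
```

```text
tcp grinder [-140.6  -81.8  188.6] err [-1.13 14.46 -0.31] F [ 0.3  0.8 -0.6] t 18.33 [ -14.   14.  123.   12.   32. -122.]
[{"travel": [1.7, -3.9, 15.7], "dr": [0.21, 0.71, 0.1]}, {"travel": [1.4, -3.9, 15.8], "dr": [0.21, 0.71, 0.1]}, {"travel": [1.3, -3.8, 15.8], "dr": [0.22, 0.71, 0.09]}, {"travel": [1.0, -3.8, 15.8], "dr": [0.21, 0.71, 0.1]}, {"travel": [0.9, -3.6, 15.8], "dr": [0.22, 0.7, 0.09]}, {"travel": [2.5, 0.0, 14.4], "dr": [0.0, 0.0, 0.0]}, {"travel": [2.6, 0.0, 14.5], "dr": [0.0, 0.0, 0.0]}, {"travel": [2.5, 0.0, 14.4], "dr": [0.0, 0.0, 0.0]}]
```

```bash
python3 - <<'E'
from goal import *
a=load('t16')['img'][130:190,205:265,::-1];b=load('s16')['img'][150:210,260:325,::-1]
cv2.imwrite('pics/t16c.png',np.hstack([cv2.resize(a,(390,390),interpolation=cv2.INTER_CUBIC),cv2.resize(b,(400,390),interpolation=cv2.INTER_CUBIC)]))
E
```

```text
(no output)
```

View pics/t16c.png

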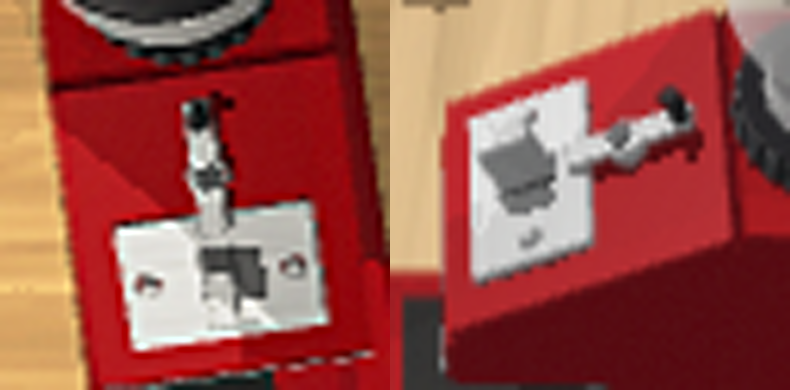

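Request:
{"op": "servo_tool", "data": {"plan": [{"travel": [1.7, -3.8, 15.7], "dr": [0.2, 0.7, 0.1]}, {"travel": [1.4, -3.8, 15.7], "dr": [0.2, 0.7, 0.1]}, {"travel": [1.2, -3.8, 15.7], "dr": [0.2, 0.7, 0.1]}, {"travel": [1, -3.8, 15.7], "dr": [0.2, 0.7, 0.1]}, {"travel": [1, -3.8, 15.7], "dr": [0.2, 0.7, 0.1]}, {"travel": [0, 0, 0], "dr": [0, 0, 0]}]}}

```text
time_s: 18.83
tcp_pos: [0.5163, -0.0721, 0.1077]
tcp_rot: [[-0.977, -0.135, 0.167], [-0.133, 0.991, 0.025], [-0.169, 0.002, -0.986]]
contact_force: [-1.7, 0.5, -0.5]
opening: -0.0
```

```bash
python3 - <<'E'
from tog import *
s=tnow();f=grab('wrist','w17')
P=cloud(f)
p,r=plan(s['tcp_pos'],s['tcp_rot'],[(GW(-130,-98,66),RT)],smax=16)
E
```

```text
tcp grinder [-132.8 -100.3  107.7] err [-0.07 18.26  0.18] F [-1.7  0.5 -0.5] t 18.83 [ -14.   24.  123.    9.   25. -119.]
[{"travel": [1.4, 0.8, 13.9], "dr": [0.03, -0.09, -0.05]}, {"travel": [1.5, 0.7, 13.8], "dr": [0.03, -0.08, -0.06]}, {"travel": [1.5, 0.8, 13.9], "dr": [0.04, -0.09, -0.05]}]
```

View pics/w17.png

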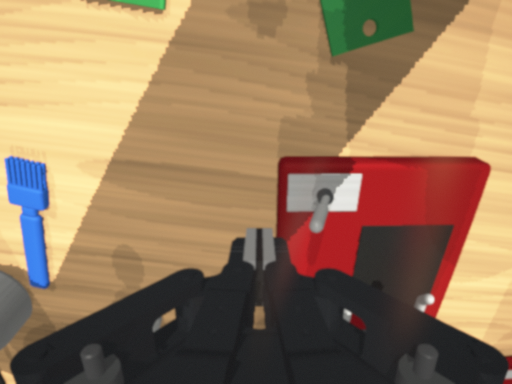

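Request:
{"op": "servo_tool", "data": {"plan": [{"travel": [1.4, 0.5, 13.9], "dr": [0, 0, 0]}, {"travel": [1.4, 0.5, 13.9], "dr": [0, 0, 0]}, {"travel": [1.4, 0.5, 13], "dr": [0, 0, 0]}, {"travel": [0, 0, 0], "dr": [0, 0, 0]}]}}

```text
time_s: 19.22
tcp_pos: [0.519, -0.0703, 0.0683]
tcp_rot: [[-0.976, -0.135, 0.168], [-0.133, 0.991, 0.024], [-0.17, 0.001, -0.985]]
contact_force: [-1.3, 0.8, -0.0]
opening: 0.001
```

Request:
{"op": "servo_tool", "data": {"plan": [{"travel": [0, 4, 0], "dr": [0, 0, 0]}, {"travel": [0, 5, 0], "dr": [0, 0, 0]}, {"travel": [0, 5, 0], "dr": [0, 0, 0]}, {"travel": [0, 5, 0], "dr": [0, 0, 0]}, {"travel": [0, 5, 0], "dr": [0, 0, 0]}, {"travel": [0, 0, 0], "dr": [0, 0, 0]}]}}

```text
time_s: 19.72
tcp_pos: [0.5172, -0.0462, 0.0696]
tcp_rot: [[-0.976, -0.136, 0.17], [-0.134, 0.991, 0.023], [-0.171, -0.0, -0.985]]
contact_force: [-0.6, -0.9, 0.1]
opening: -0.001
```

```bash
python3 - <<'E'
from tog import *
s=tnow();f=grab('wrist','w18')
E
```

```text
tcp grinder [-128.3  -74.8   69.6] err [ 0.04 18.13  0.1 ] F [-0.6 -0.9  0.1] t 19.72 [ -11.   28.  125.   10.   18. -118.]
```

View pics/w18.png

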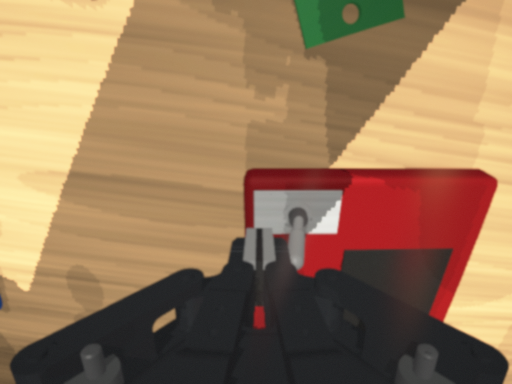

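Request:
{"op": "servo_tool", "data": {"plan": [{"travel": [0, 5, 0], "dr": [0, 0, 0]}, {"travel": [0, 5, 0], "dr": [0, 0, 0]}, {"travel": [0, 5, 0], "dr": [0, 0, 0]}, {"travel": [0, 4, 0], "dr": [0, 0, 0]}, {"travel": [0, 0, 0], "dr": [0, 0, 0]}]}}

```text
time_s: 20.18
tcp_pos: [0.514, -0.0275, 0.0689]
tcp_rot: [[-0.976, -0.135, 0.168], [-0.133, 0.991, 0.023], [-0.17, 0.0, -0.985]]
contact_force: [-0.6, 0.0, -0.0]
opening: -0.001
```

```bash
python3 - <<'E'
from tog import *
s=tnow();f=grab('wrist','w19')
E
```

```text
tcp grinder [-128.8  -55.8   68.9] err [ 0.02 18.22  0.13] F [-0.6  0.  -0. ] t 20.18 [  -8.   28.  125.    9.   18. -114.]
```

View pics/w19.png

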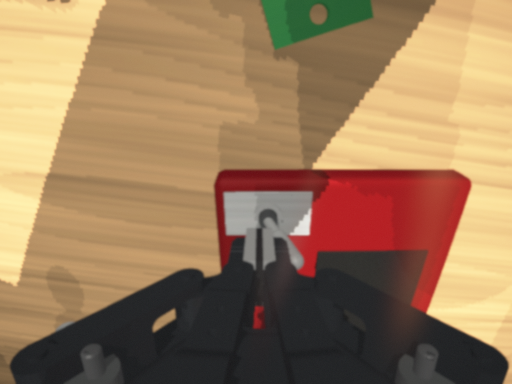

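Request:
{"op": "servo_tool", "data": {"plan": [{"travel": [0, 3, 0], "dr": [0, 0, 0]}, {"travel": [0, 2, 0], "dr": [0, 0, 0]}, {"travel": [0, 1, 0], "dr": [0, 0, 0]}, {"travel": [0, 0, 0], "dr": [0, 0, 0]}]}}

```text
time_s: 20.57
tcp_pos: [0.5136, -0.0222, 0.069]
tcp_rot: [[-0.976, -0.135, 0.169], [-0.133, 0.991, 0.023], [-0.17, 0.0, -0.985]]
contact_force: [-1.0, -0.9, -0.4]
opening: 0.003
```

```bash
python3 - <<'E'
from tog import *
s=tnow()
E
```

```text
tcp grinder [-128.5  -50.5   69. ] err [ 0.04 18.19  0.15] F [-1.  -0.9 -0.4] t 20.57 [  -8.   28.  125.    9.   18. -113.]
```

Request:
{"op": "servo_tool", "data": {"plan": [{"travel": [0, 1.5, 0], "dr": [0, 0, 0]}, {"travel": [0, 1.5, 0], "dr": [0, 0, 0]}, {"travel": [0, 0, 0], "dr": [0, 0, 0]}]}}

```text
time_s: 20.82
tcp_pos: [0.5137, -0.0204, 0.069]
tcp_rot: [[-0.976, -0.134, 0.17], [-0.133, 0.991, 0.022], [-0.171, -0.001, -0.985]]
contact_force: [-1.8, -23.4, -3.7]
opening: -0.002
```

```bash
python3 - <<'E'
from tog import *
s=tnow();f=grab('wrist','w20')
E
```

```text
tcp grinder [-128.2  -48.7   69. ] err [ 0.12 18.13  0.14] F [ -1.8 -23.4  -3.7] t 20.82 [  -7.   28.  125.    8.   18. -113.]
```

View pics/w20.png

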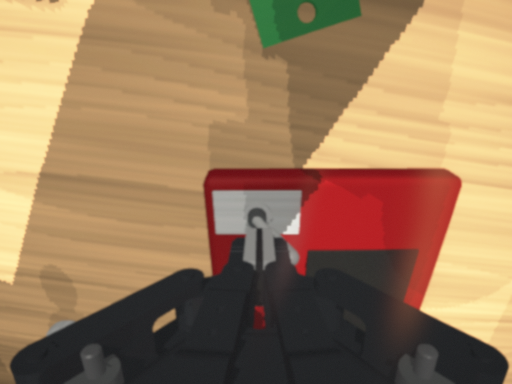

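Hard stop reached (23 N). Back off and retreat up and toward the robot.

Request:
{"op": "servo_tool", "data": {"plan": [{"travel": [0, -8, 0], "dr": [0, 0, 0]}, {"travel": [0, -12, 0], "dr": [0, 0, 0]}, {"travel": [0, 0, -25], "dr": [0, 0, 0]}, {"travel": [10, 0, -30], "dr": [0, 0, 0]}, {"travel": [20, 0, -30], "dr": [0, 0, 0]}, {"travel": [20, 0, -30], "dr": [0, 0, 0]}, {"travel": [20, 0, -20], "dr": [0, 0, 0]}, {"travel": [0, 0, 0], "dr": [0, 0, 0]}]}}

```text
time_s: 21.53
tcp_pos: [0.422, -0.0517, 0.1925]
tcp_rot: [[-0.976, -0.134, 0.17], [-0.133, 0.991, 0.023], [-0.172, -0.0, -0.985]]
contact_force: [1.3, -0.1, -0.1]
opening: -0.005
```

```bash
python3 - <<'E'
from tog import *
s=tnow();h=grab('scene','s21');t=grab('top','t21');f=grab('wrist','w21')
a=t['img'][80:230,200:350,::-1]
cv2.imwrite('pics/s21c.png',np.hstack([cv2.resize(h['img'][130:250,225:355,::-1],(433,400),interpolation=cv2.INTER_CUBIC),cv2.resize(t['img'][130:220,200:280,::-1],(356,400),interpolation=cv2.INTER_CUBIC)]))
F=faceR();P=cloud(t);L=(P-S)@F*1000
m=(abs(L[...,2]-5)<4)&(abs(L[...,1])<40)&(abs(L[...,0]+1)<25)&(abs(L[...,1])>15);print(m.sum(),np.median(L[...,2][m]))
P0=cloud(load('top0'))
E
```

```text
tcp grinder [-223.4  -67.1  192.5] err [ 0.08 18.11  0.16] F [ 1.3 -0.1 -0.1] t 21.53 [ -14.    8.  129.    7.   34. -117.]
252 5.791168409505772
```

View pics/s21c.png

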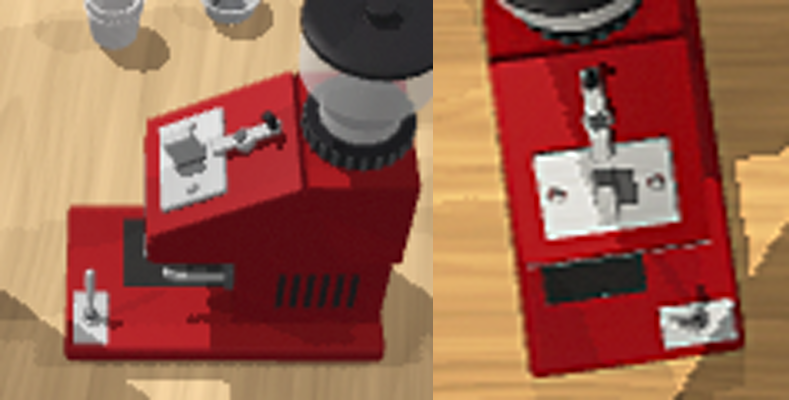

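View pics/w21.png

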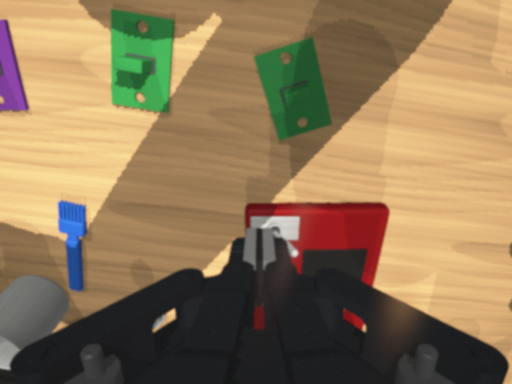

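View pics/s21.png

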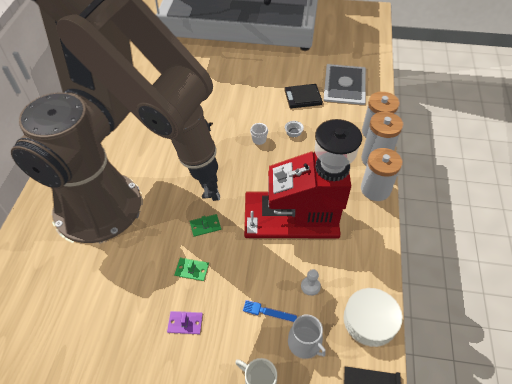

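```bash
python3 - <<'E'
from tog import *
f=load('s21')
for th in (0,.6,.75,.9):
    a=th-.45;print(th,proj(f,GW(-126,-50+40*np.sin(a),42+40*np.cos(a))))
print('meas',225+91.5/3.33-.35,130+272.5/3.33-.35)
print('latch post th 0,.17:',[proj(f,S+faceR()@(np.array([49+30*np.cos(t),30*np.sin(t),27])/1000)) for t in (0,.17,.34)])
print('meas post',225+270/3.33-.35,130+119/3.33-.35)
manip.hand_in();print('done',manip.get_state()['time_s'])
E
```

```text
0 (np.float64(252.24057369205758), np.float64(220.9961774880586))
0.6 (np.float64(252.3193338438982), np.float64(213.895352154284))
0.75 (np.float64(252.34856595514592), np.float64(212.55595238444795))
0.9 (np.float64(252.38029046266027), np.float64(211.45832894938513))
meas 252.12747747747747 211.48183183183184
latch post th 0,.17: [(np.float64(305.242132160493), np.float64(163.6413350944614)), (np.float64(304.99624988785524), np.float64(162.29363588155712)), (np.float64(304.471098990047), np.float64(161.08767060810933))]
meas post 305.7310810810811 165.38573573573575
the job is handed in; nothing more can be done
the job is handed in; nothing more can be done
```

The job is done and handed in at about 21.7 s of the 58 s allowed. No verdict was reported.

**Cover:** I laid the plate on the stud tips about 10 mm down the slope from its place, pressing with up to 29 N. Then I slid it up the face until the holes dropped over both studs, and pressed it flush at about 37 N. After release, the wrist camera put the plate's top 5.1–5.5 mm off the face (6.5 mm at one point). The final top-camera check gave a median of 5.8 mm, against 5 mm for a flush plate. I take the difference as camera error.

**Latch:** My first approach, with the tool tilted further, brought the wrist close to a joint limit. I backed out and pushed the thumb post in two straight pushes, up the slope and then across. It met resistance of about 4–6 N at the end. The pictures show the nose over the plate's upper edge. The post's pixel position is about 2 pixels past the shut position, away from open, which fits it being fully shut.

**Toggle:** I flipped it only after the latch was shut, against a firm stop (23 N). The tip's pixel position matches 0.9 rad. On the way to the toggle, joint 6 came within about 2° of its limit, so I turned the wrist back before the push.

**At the end:** The gripper is clear of everything. In the final pictures no bystander or look-alike appears moved; I did not measure their positions.

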